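Close down a model railway rental bay

TASK

The rental session is over: switch the bay off by pulling the black power key straight up out of the socket of the controller, and put it in the grey tray. Only once the key is out, stand every model (railcar, tank wagon, little station building - those that are there) upright on the floor of the same tray. Stack the closed train cases that are lying about squarely on top of the bottom case on its black stand, centred and in line with it, the largest lowest and the smallest on top; leave everything else on the counter where it is.

Things in the scene. Friction and masses are not known exactly. Their poses are not given: they have to be found in the camera images.
- controller: teal hand controller, 130 (its x) x 110 (y) x 55 mm high, fixed to the counter, with a black speed knob (16 mm high) on the half towards its -x and the key's socket on the half towards its +x; origin at the centre of its underside
- socket (a point): middle of the socket's mouth, in the flat top of the controller (55 mm above the counter); x, y as the controller's
- key: black power key: a flat handle 12 mm thick (its x), 36 mm wide (y) and 30 mm high, with a stem 20 x 10 mm reaching 20 mm down below it; origin in the middle of the handle's underside, where stem and handle meet. At the start the stem is fully in the socket, the handle stands on the controller's top; sprung jaws hold it and let go after about 10 mm of a straight upward pull of about 10 N
- key_grip (a point): middle of the key's handle, 18 mm above its underside
- tray: grey open plastic tray, outside 190 (its x) x 220 (y) x 42 mm high, walls and floor 5 mm thick, fixed; origin at the centre of its underside
- base_case: bottom case: a cardboard train case 170 (its x) x 70 (y) x 40 mm on a black stand 195 x 92 x 10 mm, both fixed to the counter; origin at the centre of the stand's underside
- base_top (a point): centre of the top of the bottom case, 50 mm above the counter; x along its length
- case_l: closed large train case, a plain cardboard carton with a clear window in its lid: 150 mm long (its x), 64 mm wide (y), 36 mm high, lying flat, loose; origin at the centre of its underside, z up. May be absent
- case_m: closed medium train case, a plain cardboard carton with a clear window in its lid: 124 mm long (its x), 56 mm wide (y), 36 mm high, lying flat, loose; origin at the centre of its underside, z up. May be absent
- case_s: closed small train case, a plain cardboard carton with a clear window in its lid: 98 mm long (its x), 48 mm wide (y), 36 mm high, lying flat, loose; origin at the centre of its underside, z up. May be absent
- railcar: model railcar, maroon, 92 mm long (its x), 30 mm wide (y), 41 mm high with slab sides from 10 to 38 mm, on its wheels; origin at the centre of its underside, z up. May be absent
- tanker: model tank wagon: a grey horizontal tank of 27 mm diameter, its axis 26.5 mm above the wheels' underside, on a black frame 88 mm long (its x) and 26 mm wide (y), 43 mm high; origin at the centre of its underside, z up. May be absent
- house: model station building: walls 56 (its x) x 38 mm (y), upright from 4 to 32 mm, on a foot plate 64 x 44 x 4 mm, gable roof with its ridge along x and 46 mm high; origin at the centre of its underside, z up. May be absent
- pine: bystander: model pine tree, 60 mm high, on a round foot 30 mm wide, to one side of the bottom case; origin at the centre of its underside
- oil: bystander: small oil bottle, 24 mm wide, 55 mm high, on the other side of the bottom case; origin at the centre of its underside
- driver: bystander: screwdriver lying beyond the cases, 150 mm long along its x
- paint: bystander: paint jar, 36 mm wide, 45 mm high, on the robot's side of the models
- signal: bystander: model light signal on a 20 mm foot, 73 mm high, beyond the cases

How it is judged:
On the way:
1. the power key is pulled clear of the socket (distance between key and socket above 0.03 m), for 0.2 s.
At the end, for the whole second after the job is handed in: Key inside the tray; each model present on the tray floor (underside under 16 mm above the tray's), within 0.2 rad of upright; each case present flat on the column, centre within 12 mm of the bottom case's, within 0.14 rad of its length, larger below smaller; all at rest (x of key in the frame of tray between -0.088 and 0.088 m and y of key in the frame of tray between -0.103 and 0.103 m and z of key in the frame of tray below 0.045 m and x of railcar in the frame of tray between -0.088 and 0.088 m and y of railcar in the frame of tray between -0.103 and 0.103 m and z of each of railcar, tanker, house in the frame of tray below 0.016 m and angle between each of railcar, tanker, house's own z axis and vertical below 0.2 rad and linear speed of each of railcar, tanker, house below 0.03 m/s and x of tanker in the frame of tray between -0.088 and 0.088 m and y of tanker in the frame of tray between -0.103 and 0.103 m and x of house in the frame of tray between -0.088 and 0.088 m and y of house in the frame of tray between -0.103 and 0.103 m and horizontal distance between each of case_l, case_m, case_s and base_top below 0.012 m and angle between the x axis of each of case_l, case_m, case_s and the x axis of base_case, either way round below 0.14 rad and angle between each of case_l, case_m, case_s's own z axis and vertical below 0.06 rad and z of each of case_l, case_m, case_s in the frame of base_top above -0.005 m and linear speed of each of case_l, case_m, case_s below 0.02 m/s and z of case_l in the frame of case_m below -0.02 m and z of each of case_l, case_m in the frame of case_s below -0.02 m); the robot touches nothing.
It fails at once if a model is in the tray while the key is still in the socket (distance between key and socket below 0.005 m and ((x of railcar in the frame of tray between -0.088 and 0.088 m and y of railcar in the frame of tray between -0.103 and 0.103 m and z of railcar in the frame of tray below 0.016 m) or (x of tanker in the frame of tray between -0.088 and 0.088 m and y of tanker in the frame of tray between -0.103 and 0.103 m and z of tanker in the frame of tray below 0.016 m) or (x of house in the frame of tray between -0.088 and 0.088 m and y of house in the frame of tray between -0.103 and 0.103 m and z of house in the frame of tray below 0.016 m))).
It fails at once if a bystander (tree, oil bottle, screwdriver, paint jar, signal) is shifted by more than 40 mm (distance of any of pine, oil, driver, paint, signal from where it was at the start of the episode above 0.04 m).
Of railcar, tanker, house only 2 to 3 are there at a start; the rules pass over those that are not, and their reading is None.
Of case_l, case_m, case_s only 2 to 3 are there at a start; the rules pass over those that are not, and their reading is None.
At some moment in a run one of railcar, tanker, house may be knocked a few centimetres aside while the robot is not near it.
It also fails if it takes over 210 s, if anything falls off the work surface, if the arm or the gripper's body presses on something with over 40 N, if the wrist force passes 120 N, or if a joint passes its speed limit or range.

ROBOT

A 6-joint arm with a two-finger parallel gripper is mounted at the origin on the work surface. World frame = base frame: x ahead of the robot, y to its left, z up, the work surface at z = 0. Lengths are in m, angles in rad, forces in N, time in s.
With the tool pointing down it reaches from about 0.25 to 0.8 m from the base axis. Payload 8.5 kg.
Tool frame: the origin (TCP) lies on the centre line of the jaws, within the pads' length; the fingertips stand 8 mm ahead of it and the grasp point (between the pads) lies 11 mm behind it (env.tips_ahead is the distance from the TCP to the fingertips, in m); z points along the fingers, y is the direction in which the jaws open and shut (so a half turn about z gives the same grasp; the last joint's range is limited). The gripper opens to 85 mm and grips with 20 to 120 N. Pads are 22 mm wide; open, the fingers measure 114 mm over their backs; the gripper's body (76 mm by 85 mm) begins 54 mm behind the grasp point. The pads swing forward as they close: fully open they stand 13 mm farther back than shut.
Start: joints at [1.23, 0.238, -0.013, 1.319, 0, 1.571], TCP at [0.175, 0.495, 0.239] pointing down, gripper open.
Joint ranges: [-2.66, 2.66], [-1.03, 1.9], [-1.14, 1.46], [-1.82, 2.27], [-1.45, 1.34], [-3.14, 3.14]. Speed limits (rad/s): [2.22, 2.22, 2.79, 3.14, 3.14, 3.14].

INTERFACE

Orientations are given as a 3x3 rotation matrix whose columns are the frame's x, y, z axes.
In Python, from station import env gives the robot as it stands.
- The arm moves only by the shell command python3 -m pendant 'ROWS'. ROWS is JSON, a list that holds one entry, the list of rows, each a list of 7 numbers: the turn, a rotation vector about the tool's x, y, z in units of 6 degrees (1.0 is 6 degrees), then the shift along the tool's x, y, z in units of 25 mm (1.0 is 25 mm), then the finger opening in mm, from 0 to 85.4. A call has 1 to 20 rows; each row shifts and turns the commanded pose from where the row before left it, along the tool's axes as they then stand; what a row does not reach is not made up. A row lasts 1/10 s, in which the tool goes at most 50 mm and 8.59 degrees, less where a joint would pass 70% of its speed; a pose out of reach is approached as far as the arm can. A call is refused whole if a number of a shift passes 1 or a number of a turn 1, either way. A call with a gripper value outside its range is refused whole. The fingers move at their own pace and stop on an object; the grip force is fixed at half the most. Time passes only in rows, so rows that do not move let the fingers close. It gives the time, the measured TCP pose, the force and the opening at its end, in the units of the state.
- env.read_state(): the state, without advancing time (a new reading comes with each control period).
- env.grab_frame(name): name is "scene" or "top"; returns a dict with "color" (400x640x3 uint8, blue, green, red), "intrinsics" (3x3 intrinsics, pixels), "k1" (the pictures are not rectified: a ray, as slopes to the right and down, at radius r is drawn at 1 + k1 r^2 times it, then the intrinsics apply), "cam_to_world" (4x4, takes a point from camera to world coordinates). Camera axes: x right, y up, looking along -z (the intrinsics and any distortion apply to the point x, -y, -z); pixel columns grow to the right and rows downward; lengths in m; the calibration is good to about 2 mm. A picture is of the moment at which its call begins. There is no depth.
- env.close_job(): hands the job in, once; it reports no verdict.
The state is a dict: "time_s": time; "q": joint angles; "qvel": joint speeds; "joint_efforts": joint torques, N m; "position": TCP position; "tcp_rot": TCP orientation; "force": force on the tool from outside, world axes, zero at the start; "torque": the same for the moment, N m; "grip_width": opening from 0.0 (shut) to 1.0 (fully open).
Only numpy, scipy, OpenCV 4.12 (cv2) and the standard library are available. Lean on these libraries where they do the work, as an engineer would, in place of code of your own. Each camera call takes 0.05 s, during which the arm holds its last target.

## Working session

There is one attempt and no reset: what is moved stays moved. The work goes in short steps, Python scripts to look and compute and a shell command to move; the robot and the scene stay as the last step left them, time stands still between calls to the robot, and variables do not carry over. Pictures are saved under pics/ and viewed, and the job is handed in when it is done.

```bash
ls; mkdir -p pics
python3 - <<'E'
from station import env
import cv2
s=env.read_state(); print(s)
for n in("scene","top"):
    f=env.grab_frame(n); cv2.imwrite(f"pics/{n}0.png",f["color"]); print(n,f["intrinsics"],f["k1"],f["cam_to_world"])
E
```

```text
pics
{'time_s': 0.0, 'q': array([ 1.22999044e+00,  2.38762365e-01, -1.42462034e-02,  1.31922764e+00,
       -6.90028746e-07,  1.57079257e+00]), 'qvel': array([-5.59100816e-05,  5.44153879e-04, -2.95415112e-03,  1.44029044e-03,
       -1.34751934e-03, -1.76762957e-03]), 'joint_efforts': array([-5.47527907e-04, -5.38774109e+01,  3.46441555e+01,  1.80828857e-02,
       -1.11260611e-04, -2.57048441e-05]), 'position': array([0.17534162, 0.49441543, 0.23869043]), 'tcp_rot': array([[-9.42486860e-01,  3.34242858e-01, -4.80624897e-04],
       [ 3.34243203e-01,  9.42485883e-01, -1.35729694e-03],
       [-6.84625653e-07, -1.43988013e-03, -9.99998963e-01]]), 'force': array([-0.18929561, -0.87903169, -0.20406317]), 'torque': array([ 0.02078219,  0.00278213, -0.00320422]), 'grip_width': 1.0015206246585637}
scene [[497.45657117   0.         318.47681407]
 [  0.         497.45657117 203.88445045]
 [  0.           0.           1.        ]] -0.02966657885104071 [[-0.5463485  -0.6133832   0.57031953  1.32030575]
 [ 0.83741285 -0.38737324  0.38559266  0.52961053]
 [-0.01558953  0.68826087  0.72529576  1.03519649]
 [ 0.          0.          0.          1.        ]]
top [[376.94696412   0.         311.60514694]
 [  0.         376.94696412 189.88423492]
 [  0.           0.           1.        ]] -0.025249755955040393 [[-0.02816938  0.99661015 -0.07729609  0.48471378]
 [-0.99958554 -0.02762541  0.00809797  0.01755007]
 [ 0.00593519  0.07749217  0.99697529  1.23189239]
 [ 0.          0.          0.          1.        ]]
```

View pics/scene0.png

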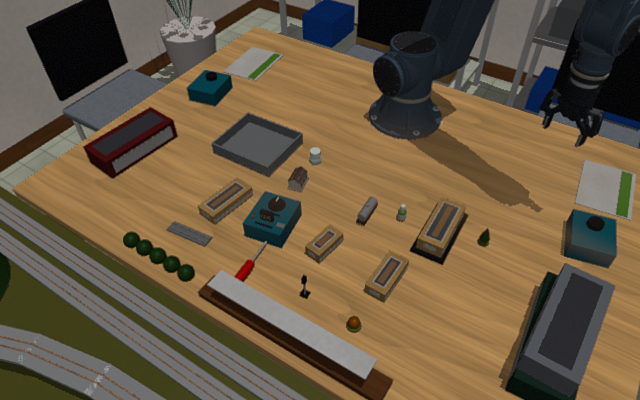

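View pics/top0.png

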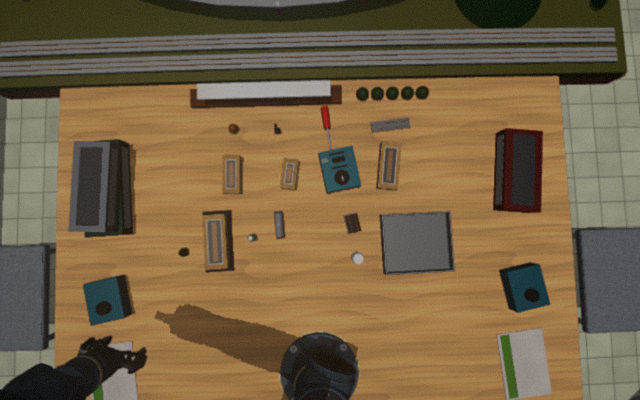

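The top view shows the base case at (217,241), cases at (388,165), (231,174) and (290,174), the tanker at (279,224), the house at (352,223), the tray at (417,242) and the controller at (340,170). There is no railcar. Next I'll zoom in.

```bash
cat > h.py <<'E'
import numpy as np, cv2
from scipy.optimize import least_squares
def grab(n):
    from station import env
    return env.grab_frame(n)
def project(f,P):
    M=np.linalg.inv(f["cam_to_world"]); P=np.atleast_2d(P)
    c=P@M[:3,:3].T+M[:3,3]; a=c[:,0]/-c[:,2]; b=-c[:,1]/-c[:,2]
    r=1+f["k1"]*(a*a+b*b); K=f["intrinsics"]
    return np.c_[K[0,0]*a*r+K[0,2],K[1,1]*b*r+K[1,2]]
def ray(f,u,v):
    K=f["intrinsics"]; a0=(u-K[0,2])/K[0,0]; b0=(v-K[1,2])/K[1,1]; a,b=a0,b0
    for _ in range(10):
        r=1+f["k1"]*(a*a+b*b); a,b=a0/r,b0/r
    T=f["cam_to_world"]; d=T[:3,:3]@np.array([a,-b,-1]); return T[:3,3],d/np.linalg.norm(d)
def atz(f,u,v,z):
    o,d=ray(f,u,v); return o+d*(z-o[2])/d[2]
def tri(pairs):
    A=np.zeros((3,3));b=np.zeros(3)
    for f,u,v in pairs:
        o,d=ray(f,u,v); Q=np.eye(3)-np.outer(d,d);A+=Q;b+=Q@o
    return np.linalg.solve(A,b)
def crop(f,x0,y0,w,h,s,name):
    im=cv2.resize(f["color"][y0:y0+h,x0:x0+w],None,fx=s,fy=s,interpolation=cv2.INTER_CUBIC)
    step=10
    for x in range((x0//20+1)*20,x0+w,20): cv2.putText(im,str(x),((x-x0)*s,8),0,.32,(0,0,255),1); cv2.line(im,((x-x0)*s,10),((x-x0)*s,14),(0,0,255),1)
    for y in range((y0//20+1)*20,y0+h,20): cv2.putText(im,str(y),(0,(y-y0)*s+3),0,.32,(0,0,255),1)
    cv2.imwrite("pics/"+name,im)
E
python3 - <<'E'
from h import *
import pickle
t=grab("top"); s=grab("scene"); pickle.dump((t,s),open("f0.pkl","wb"))
crop(t,195,135,130,120,6,"t1.png"); crop(t,310,135,150,145,5,"t2.png")
crop(s,300,180,200,130,4,"s1.png"); crop(s,190,110,150,140,4,"s2.png")
E
```

```text
(no output)
```

View pics/t1.png

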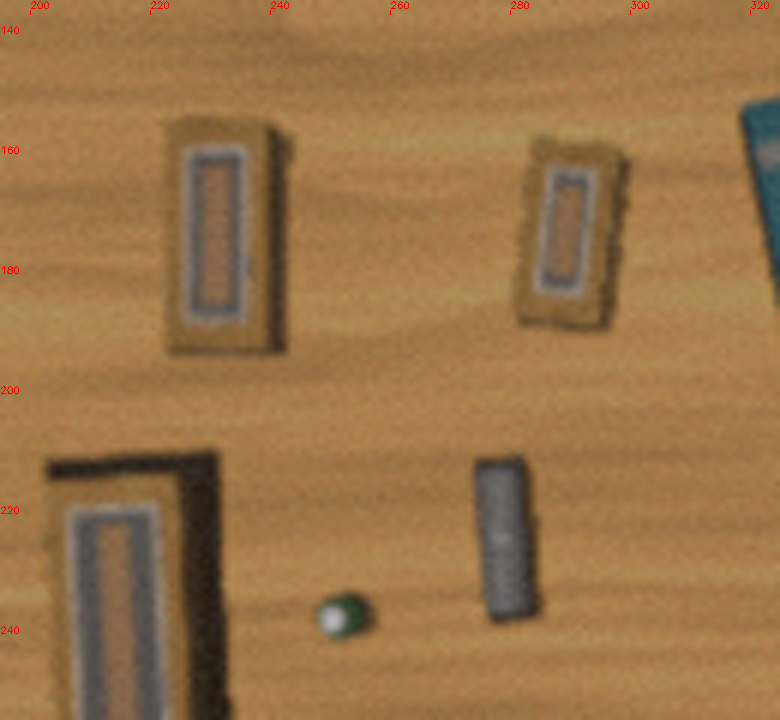

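View pics/t2.png

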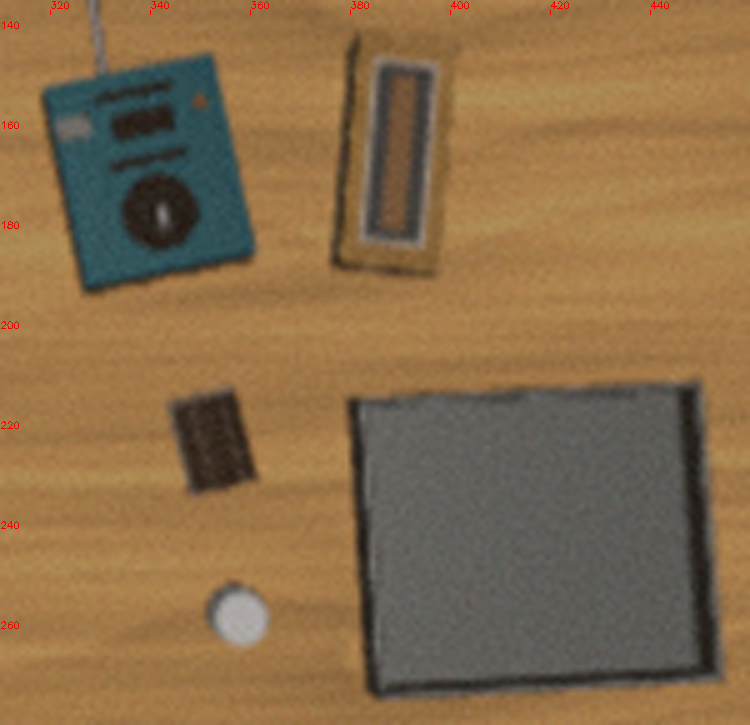

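View pics/s1.png

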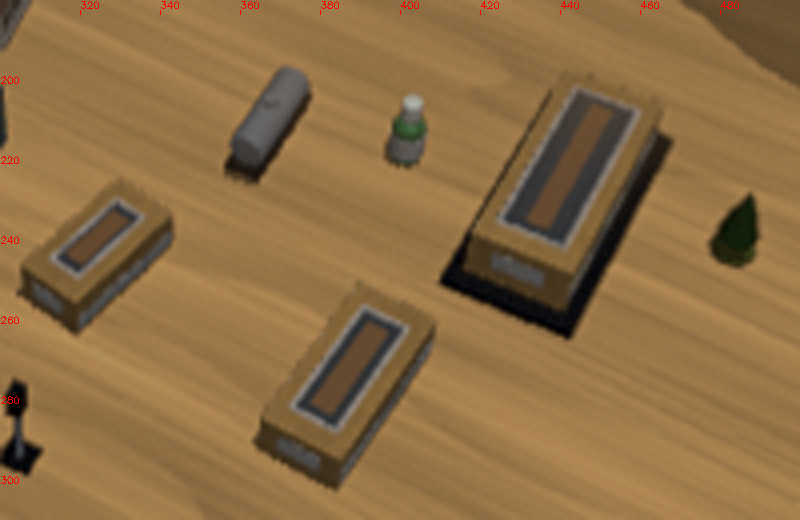

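View pics/s2.png

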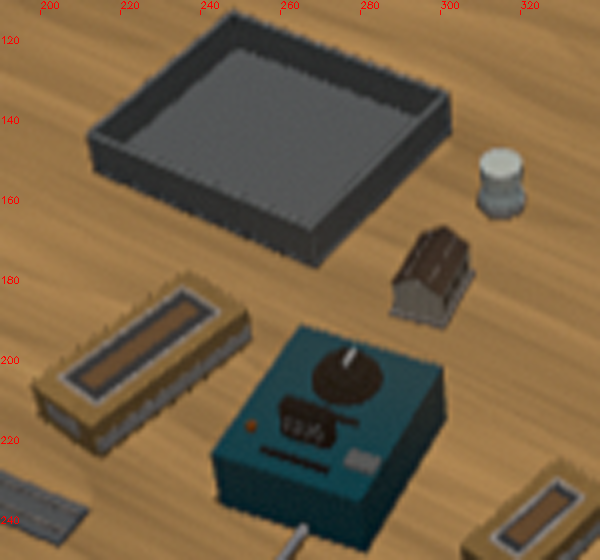

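```bash
cat > crops.py <<'E'
from h import *
import pickle
t,s=pickle.load(open("f0.pkl","rb"))
crop(t,190,200,60,80,9,"t3.png"); crop(t,310,140,50,60,10,"t4.png"); crop(t,335,205,40,35,14,"t5.png")
crop(s,235,185,75,70,8,"s3.png"); crop(s,280,155,40,45,12,"s4.png");crop(s,350,185,40,45,12,"s5.png")
a=cv2.imread("pics/t4.png");b=cv2.imread("pics/s3.png");
def cat(n,o):
    ims=[cv2.imread("pics/"+x) for x in n]; h=max(i.shape[0] for i in ims)
    cv2.imwrite("pics/"+o,np.hstack([cv2.copyMakeBorder(i,0,h-i.shape[0],0,4,0) for i in ims]))
cat(["s4.png"],"c1.png")
E
python3 crops.py
```

```text
(no output)
```

View pics/t3.png

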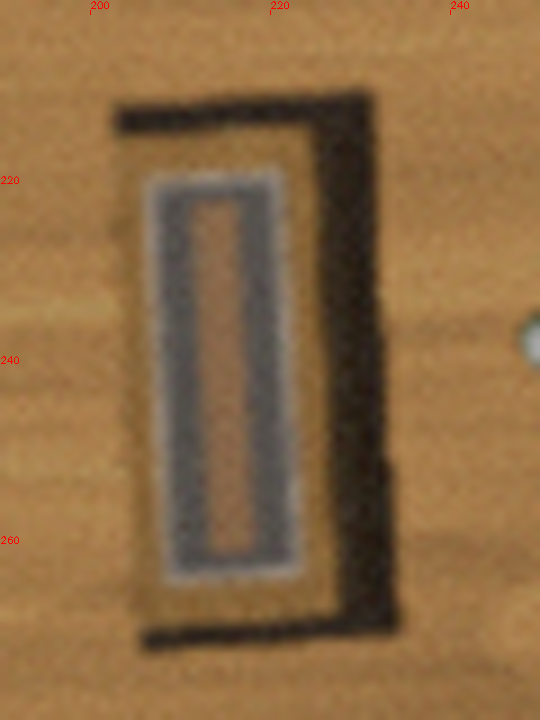

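View pics/t4.png

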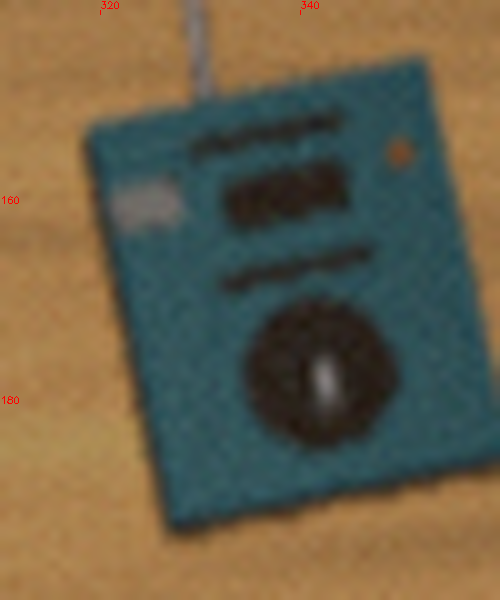

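View pics/t5.png

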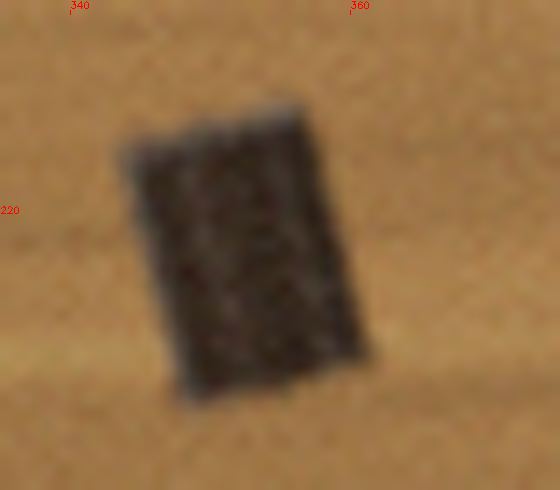

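View pics/s3.png

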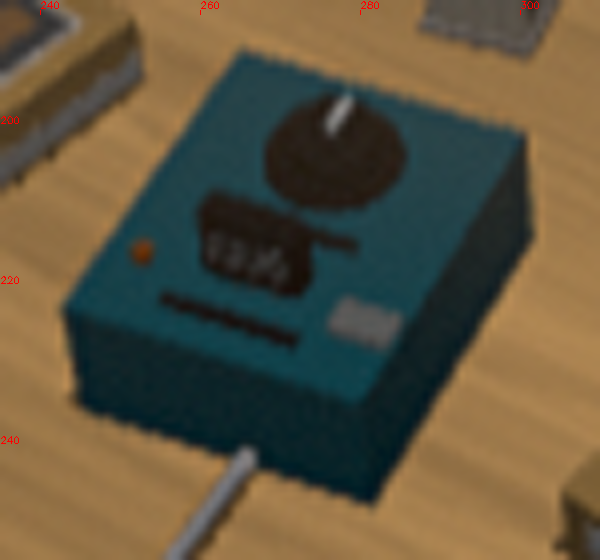

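View pics/s4.png

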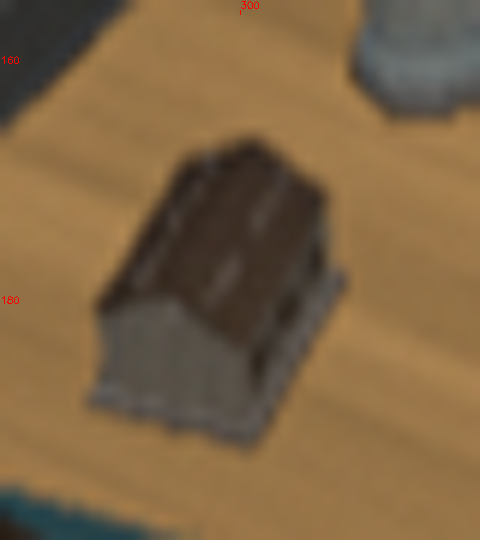

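View pics/s5.png

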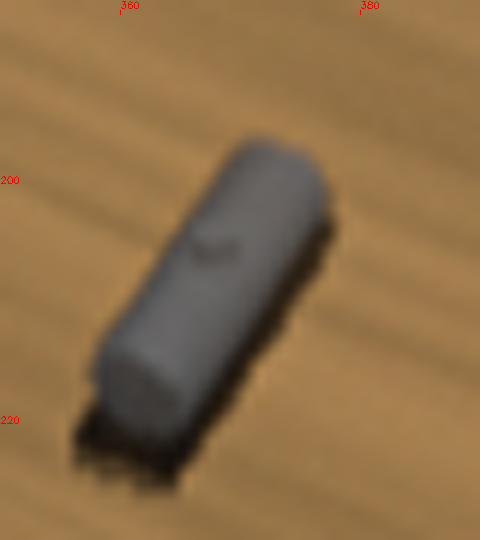

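```bash
cat > fit.py <<'E'
from h import *
import pickle
t,s=pickle.load(open("f0.pkl","rb"))
# corners A(+x+y) B(+x-y) C(-x-y) D(-x+y) world-wise; dims lx (near world x), ly, z
O={
'case_m':(124,56,36,[(222.8,155),(240,155.8),(239.7,193.3),(223,193.7)],[(385,293.8),(365.5,283.8),(390,251.3),(408.8,261.3)]),
'case_s':(98,48,36,[(284.2,158),(299.2,160),(295.8,189.2),(281.3,188)],[(319,256.3),(306,247),(330.5,225.5),(343.3,235)]),
'case_l':(150,64,36,[(382,143),(400.6,144),(397,189),(378.6,187.4)],[(214.3,216.3),(199.3,205.5),(236.3,178.8),(252.5,189.5)]),
'base':(170,70,50,[(203.1,215),(224.4,213.9),(227.8,268),(206.4,269.4)],[(443.8,248.8),(417.5,238.8),(441.3,199.5),(465.5,206.3)]),
'ctrl':(130,110,55,[(319,152.8),(352,145.8),(359.7,186),(327,193)],[(280.25,235.25),(243.1,223.5),(265.6,191.25),(300.6,201.6)]),
'tray':(190,220,42,[(380,214.5),(449.5,211),(453.5,270.5),(384.5,273.8)],[(268.5,168.5),(212.5,143.3),(248.5,113),(302.5,134.5)]),
}
def box(p,lx,ly,z):
    c,sn=np.cos(p[2]),np.sin(p[2]); q=np.array([[1,1],[1,-1],[-1,-1],[-1,1]])*[lx/2,ly/2]
    return np.c_[q[:,0]*c-q[:,1]*sn+p[0],q[:,0]*sn+q[:,1]*c+p[1],np.full(4,z)]
for k,(lx,ly,z,a,b) in O.items():
    T3=np.array([tri([(t,*a[i]),(s,*b[i])]) for i in range(4)])
    def res(p,w=(1,1)): 
        B=box(p[:3],lx/1e3,ly/1e3,p[3]); return np.r_[(project(t,B)-a).ravel()*w[0],(project(s,B)-b).ravel()*w[1]]
    p0=np.r_[T3.mean(0)[:2],0,z/1e3]
    r=least_squares(res,p0,loss='soft_l1'); 
    rt=least_squares(lambda p:(project(t,box(p,lx/1e3,ly/1e3,z/1e3))-a).ravel(),p0[:3]); rs=least_squares(lambda p:(project(s,box(p,lx/1e3,ly/1e3,z/1e3))-b).ravel(),p0[:3])
    print(k,'fit',r.x.round(4),'rms',np.sqrt((r.fun**2).mean()).round(2),'triZ',T3[:,2].round(3),'top',rt.x.round(3),'scene',rs.x.round(3))
E
python3 fit.py
```

```text
case_m fit [ 0.6339  0.2649 -0.0273  0.0304] rms 0.7 triZ [0.036 0.031 0.03  0.026] top [ 0.634  0.262 -0.017] scene [ 0.637  0.267 -0.032]
case_s fit [ 0.6305  0.078  -0.1497  0.0266] rms 0.76 triZ [0.029 0.026 0.028 0.023] top [ 0.631  0.075 -0.13 ] scene [ 0.636  0.084 -0.158]
case_l fit [ 0.6474 -0.2442 -0.1214  0.0285] rms 1.04 triZ [0.03  0.035 0.029 0.022] top [ 0.648 -0.244 -0.119] scene [ 0.651 -0.237 -0.125]
base fit [0.4224 0.3154 0.0505 0.0433] rms 0.71 triZ [0.045 0.043 0.036 0.044] top [0.424 0.312 0.049] scene [0.428 0.318 0.052]
ctrl fit [ 0.6387 -0.0815  0.1759  0.0506] rms 0.41 triZ [0.05  0.051 0.052 0.051] top [ 0.638 -0.081  0.168] scene [ 0.641 -0.079  0.18 ]
tray fit [ 0.4012 -0.3195  0.0195  0.037 ] rms 0.56 triZ [0.037 0.04  0.039 0.036] top [ 0.403 -0.319  0.021] scene [ 0.405 -0.315  0.016]
```

```bash
sed -i 's/^for k,(lx,ly,z,a,b) in O.items():/import sys; D=float(sys.argv[1])\nfor k,(lx,ly,z,a,b) in O.items():\n    a=np.array(a)+D; b=np.array(b)+D/' fit.py; python3 fit.py -0.45; python3 fit.py 0.5|cut -c1-60
```

```text
case_m fit [ 0.6354  0.2648 -0.026   0.034 ] rms 0.66 triZ [0.04  0.035 0.033 0.03 ] top [ 0.636  0.264 -0.017] scene [ 0.636  0.265 -0.032]
case_s fit [ 0.632   0.0784 -0.1475  0.0301] rms 0.62 triZ [0.032 0.03  0.031 0.027] top [ 0.632  0.076 -0.13 ] scene [ 0.635  0.082 -0.158]
case_l fit [ 0.6489 -0.2428 -0.1188  0.0318] rms 0.99 triZ [0.034 0.038 0.033 0.025] top [ 0.65  -0.243 -0.119] scene [ 0.651 -0.239 -0.125]
base fit [0.4244 0.315  0.0512 0.0469] rms 0.64 triZ [0.049 0.047 0.04  0.048] top [0.425 0.313 0.049] scene [0.427 0.316 0.052]
ctrl fit [ 0.6401 -0.0809  0.1763  0.054 ] rms 0.45 triZ [0.054 0.054 0.055 0.054] top [ 0.64  -0.08   0.169] scene [ 0.641 -0.081  0.181]
tray fit [ 0.4033 -0.3178  0.0195  0.0407] rms 0.56 triZ [0.04  0.044 0.043 0.04 ] top [ 0.404 -0.317  0.021] scene [ 0.404 -0.317  0.016]
case_m fit [ 0.6323  0.2651 -0.0299  0.0265] rms 0.79 triZ [
case_s fit [ 0.629   0.0777 -0.1528  0.0228] rms 0.95 triZ [
case_l fit [ 0.6458 -0.2458 -0.1254  0.0246] rms 1.14 triZ [
base fit [0.4202 0.3157 0.0497 0.0393] rms 0.83 triZ [0.041 
ctrl fit [ 0.6371 -0.0823  0.1753  0.0468] rms 0.48 triZ [0.
tray fit [ 0.3989 -0.3212  0.019   0.0329] rms 0.66 triZ [0.
```

```bash
cat > fit2.py <<'E'
import sys; sys.argv=['',"-0.45"]
from h import *
import pickle
t,s=pickle.load(open("f0.pkl","rb"))
D=.45
def L(p,pts):
    c,sn=np.cos(p[2]),np.sin(p[2]); pts=np.array(pts)/1e3
    return np.c_[pts[:,0]*c-pts[:,1]*sn+p[0],pts[:,0]*sn+pts[:,1]*c+p[1],pts[:,2]]
def fit(name,obs,p0):
    def res(p): return np.concatenate([(project(f,L(p,[q]))[0]-np.array(uv)+D)*m for f,q,uv,m in obs])
    for lab,o in (('all',obs),('top',[x for x in obs if x[0] is t]),('scene',[x for x in obs if x[0] is s])):
        if len(o)<2: continue
        r=least_squares(lambda p:np.concatenate([(project(f,L(p,[q]))[0]-np.array(uv)+D) for f,q,uv in o]),p0)
        print(name,lab,r.x.round(4),r.fun.round(1))
# key
x,y=6,18
fit('key',[(t,(x,y,85),(332.5,158.3)),(t,(x,-y,85),(344.5,156)),(t,(-x,-y,85),(345,160.5)),(t,(-x,y,85),(333.8,163)),
 (s,(x,y,55),(273.1,222.1)),(s,(x,-y,55),(260.6,218.75)),(s,(-x,-y,85),(261.4,208.75))],[.67,-.07,.17])
fit('house',[(t,(32,22,4),(343.7,215.7)),(t,(32,-22,4),(356.6,212.4)),(t,(-32,22,4),(348.6,233.7)),
 (s,(32,22,0),(301.2,192.1)),(s,(32,-22,0),(287.5,188.5)),(s,(-32,22,0),(308.75,178.2))],[.47,-.12,.2])
fit('tanker',[(s,(44,13,6),(364.6,225.8)),(s,(44,-13,6),(356.25,222.9)),(s,(-44,13,6),(377.75,204.6)),
 (t,(44,13,12),(274.2,211.7)),(t,(44,-13,12),(282,211.2)),(t,(-44,-13,12),(285,237.5)),(t,(-44,13,12),(276.7,238.7))],[.45,.1,.1])
c=np.array([.640,-.081,.176])
for z in(0.055,.085):
  p=atz(t,338.95-D,159.45-D,z); d=p[:2]-c[:2]; print('key rel ctrl',z,p,(d[0]*np.cos(c[2])+d[1]*np.sin(c[2])),(-d[0]*np.sin(c[2])+d[1]*np.cos(c[2])))
E
python3 fit2.py
```

```text
key all [ 0.6668 -0.0769  0.2088] [ 0.2  0.5 -0.4  0.1  0.  -0.6 -0.1 -0.4 -0.1  0.3  0.   0.1  0.1 -0.8]
key top [ 0.6665 -0.0771  0.1762] [ 0.3  0.4 -0.2  0.4  0.1 -0.3 -0.2 -0.5]
key scene [ 0.667  -0.0767  0.2511] [ 0.1  0.2  0.   0.4 -0.1 -0.5]
house all [ 0.468  -0.1207  0.2218] [-0.3  0.  -0.1 -0.  -0.2  1.2 -0.4  0.3 -0.5  0.4 -0.1  0.1]
house top [ 0.4691 -0.1212  0.2173] [-0.1 -0.4  0.1 -0.4 -0.1  0.8]
house scene [ 0.4666 -0.1205  0.227 ] [-0.   0.  -0.1  0.2  0.2 -0.2]
tanker all [0.4703 0.116  0.0883] [-0.   0.3 -0.3 -0.1 -0.3  0.7 -0.3  0.2 -0.1 -0.3 -0.1  0.6  0.2  0.4]
tanker top [0.471  0.1158 0.081 ] [-0.1 -0.1  0.1 -0.5 -0.1  0.5  0.2  0.1]
tanker scene [0.4691 0.1159 0.0928] [ 0.2 -0.  -0.  -0.3 -0.2  0.4]
key rel ctrl 0.055 [ 0.67127263 -0.07955709  0.055     ] 0.031042173201477695 -0.0040549938689260975
key rel ctrl 0.085 [ 0.66651709 -0.07708175  0.085     ] 0.026793506511174008 -0.0007852264483370433
```

```bash
cat > go.py <<'E'
# go.py x y z yaw_rad(tool y axis, mod pi) : prints turn units and shifts, after turn, in tool axes in units
import sys; from h import *
from station import env
s=env.read_state(); R=s["tcp_rot"]; p=s["position"]
a=list(map(float,sys.argv[1:])); T=np.array(a[:3])
cur=np.arctan2(R[1,1],R[0,1])
print('t',round(s['time_s'],1),'pos',p.round(4),'yaw',round(cur,3),'q',s['q'].round(2),'F',s['force'].round(1),'grip',round(s['grip_width']*85.4,1),'tilt',(R[:2,2]).round(4))
yaws=[a[3]] if len(a)>3 else [cur]
for k in((-1,0,1) if len(a)>3 else (0,)):
    d=yaws[0]-cur+k*np.pi; d=(d+2*np.pi)%(4*np.pi)-2*np.pi
    th=cur+d; y=np.array([np.cos(th),np.sin(th),0]); z=np.array([0,0,-1.]); x=np.cross(y,z)
    if abs(d)<2.2: print('turn z total units',round(-np.degrees(d)/6,2),'shift units',(np.array([x,y,z])@(T-p)/.025).round(2), 'max rows',np.ceil(np.abs(np.array([x,y,z])@(T-p)/.025).max()))
E
python3 -c "from station import env;print(env.tips_ahead)"; python3 go.py .6667 -.0769 .15 .176
```

```text
0.008
t 0.2 pos [0.1754 0.4946 0.2389] yaw 1.23 q [ 1.23  0.24 -0.01  1.32  0.    1.57] F [ 0.3  0.4 -0.2] grip 85.6 tilt [-0.0003 -0.0008]
turn z total units 10.06 shift units [-25.95  15.35   3.56] max rows 26.0
turn z total units -19.94 shift units [ 25.95 -15.35   3.56] max rows 26.0
```

```bash
python3 -m pendant '[[[0,0,1,0,0,0,26],[0,0,1,0,0,0,26],[0,0,1,0,0,0,26],[0,0,1,0,0,0,26],[0,0,1,0,0,0,26],[0,0,1,0,0,0,26],[0,0,1,0,0,0,26],[0,0,1,0,0,0,26],[0,0,1,0,0,0,26],[0,0,1,0,0,0,26],[0,0,0,-1,0.59,0,26],[0,0,0,-1,0.59,0,26],[0,0,0,-1,0.59,0,26],[0,0,0,-1,0.59,0,26],[0,0,0,-1,0.59,0,26],[0,0,0,-1,0.59,0,26],[0,0,0,-1,0.59,0,26],[0,0,0,-1,0.59,0,26],[0,0,0,-1,0.59,0,26],[0,0,0,-1,0.59,0,26]]]'; python3 go.py .6667 -.0769 .15 .176
```

```text
time_s: 2.2
position: [0.3665, 0.2747, 0.2393]
tcp_rot: [[-0.182, 0.983, -0.0], [0.983, 0.182, -0.0], [-0.0, -0.0, -1.0]]
force: [0.3, 0.3, 0.6]
grip_width: 0.306
t 2.2 pos [0.3665 0.2747 0.2393] yaw 0.183 q [ 0.64  0.12 -0.16  1.29 -0.    2.03] F [0.3 0.3 0.6] grip 26.1 tilt [-0.0001 -0.0001]
turn z total units 0.07 shift units [-15.95   9.36   3.57] max rows 16.0
```

```bash
python3 -m pendant '[[[0,0,0.07,-1,0.58,0.2,26],[0,0,0,-1,0.58,0.2,26],[0,0,0,-1,0.58,0.2,26],[0,0,0,-1,0.58,0.2,26],[0,0,0,-1,0.58,0.2,26],[0,0,0,-1,0.58,0.2,26],[0,0,0,-1,0.58,0.2,26],[0,0,0,-1,0.58,0.2,26],[0,0,0,-1,0.58,0.2,26],[0,0,0,-1,0.58,0.2,26],[0,0,0,-1,0.58,0.2,26],[0,0,0,-1,0.58,0.2,26],[0,0,0,-1,0.58,0.2,26],[0,0,0,-1,0.58,0.2,26],[0,0,0,-1,0.58,0.2,26],[0,0,0,-0.9,0.6,0.5,26],[0,0,0,0,0,0,26],[0,0,0,0,0,0,26]]]'; python3 go.py .6667 -.0769 .068 .176
python3 - <<'E'
from h import *
t=grab("top"); s=grab("scene")
crop(t,300,110,70,90,8,"t6.png"); crop(s,225,140,100,100,7,"s6.png")
E
```

```text
time_s: 4.0
position: [0.664, -0.0752, 0.1509]
tcp_rot: [[-0.174, 0.985, -0.002], [0.985, 0.174, 0.0], [0.001, -0.002, -1.0]]
force: [-0.3, 0.6, 0.3]
grip_width: 0.304
t 4.0 pos [ 0.664  -0.0752  0.1509] yaw 0.175 q [-0.11  0.52  0.2   1.25  0.    1.28] F [-0.3  0.6  0.3] grip 25.9 tilt [-0.0019  0.0004]
turn z total units -0.01 shift units [-0.09  0.1   3.31] max rows 4.0
```

View pics/s6.png

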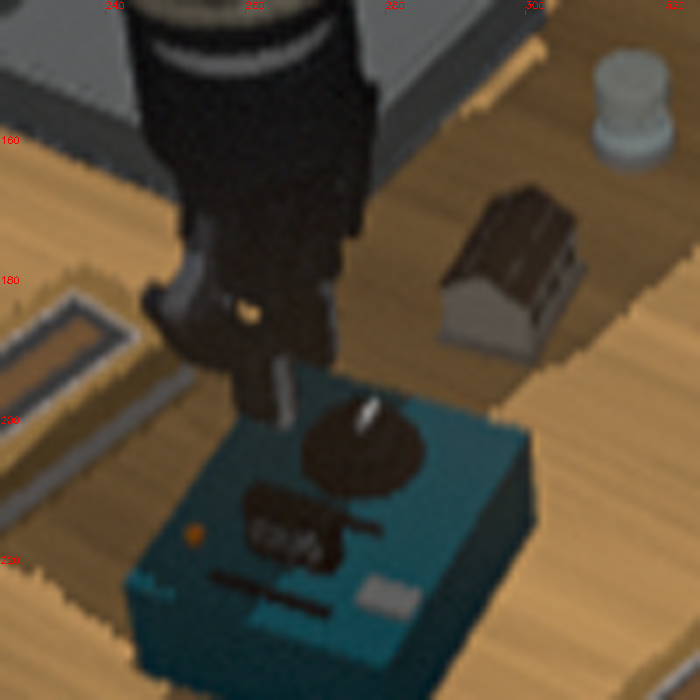

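View pics/t6.png

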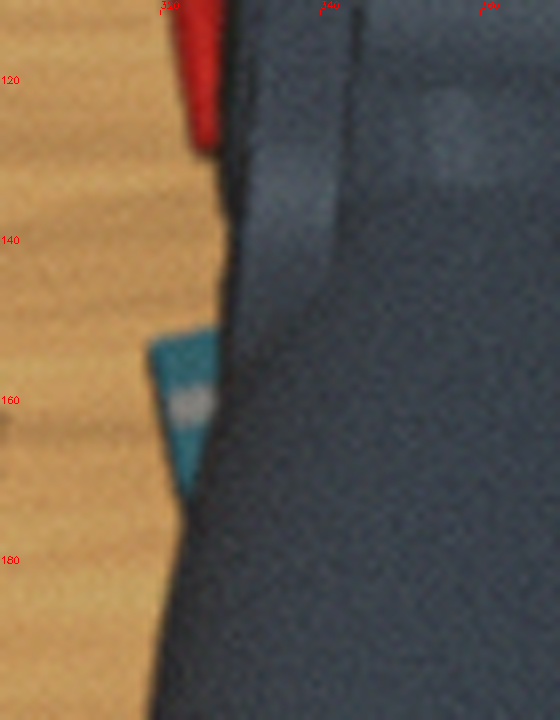

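```bash
python3 -m pendant '[[[0,0,0,-0.09,0.1,0.6,26],[0,0,0,0,0,0.6,26],[0,0,0,0,0,0.6,26],[0,0,0,0,0,0.5,26],[0,0,0,0,0,0.4,26],[0,0,0,0,0,0.3,26],[0,0,0,0,0,0.2,26],[0,0,0,0,0,0.1,26],[0,0,0,0,0,0,26],[0,0,0,0,0,0,26]]]'; python3 go.py .6667 -.0769 .068 .176
python3 - <<'E'
from h import *
s=grab("scene")
crop(s,225,140,100,100,7,"s7.png")
E
```

```text
time_s: 5.1
position: [0.6676, -0.0768, 0.0697]
tcp_rot: [[-0.175, 0.985, 0.001], [0.985, 0.175, -0.0], [-0.0, 0.001, -1.0]]
force: [0.2, -0.4, 0.3]
grip_width: 0.304
t 5.1 pos [ 0.6676 -0.0768  0.0697] yaw 0.175 q [-0.11  0.58  0.08  1.07 -0.    1.28] F [ 0.2 -0.4  0.3] grip 25.9 tilt [ 0.0007 -0.0002]
turn z total units -0.01 shift units [ 0.   -0.03  0.07] max rows 1.0
```

View pics/s7.png

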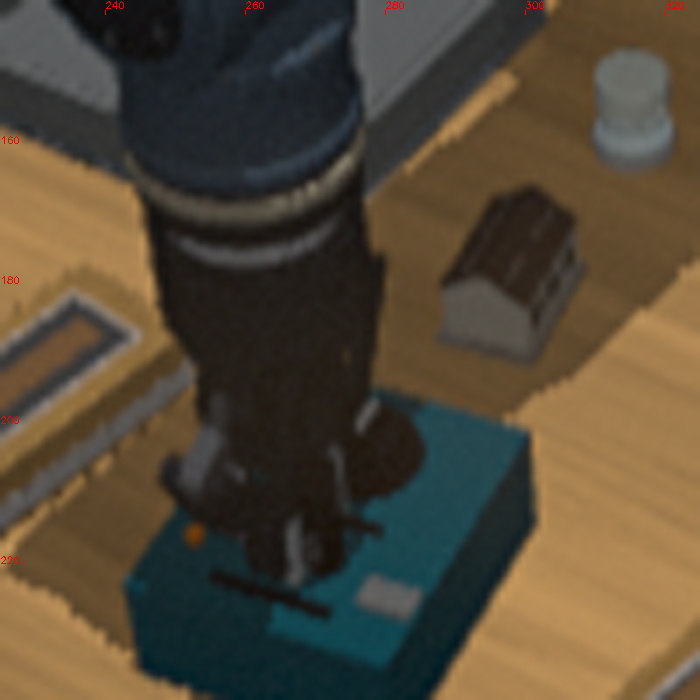

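No force registers and the fingers straddle the key at about (266,218). Closing now, then pulling straight up.

```bash
python3 -m pendant '[[[0,0,0,0,0,0,0],[0,0,0,0,0,0,0],[0,0,0,0,0,0,0],[0,0,0,0,0,0,0],[0,0,0,0,0,0,0],[0,0,0,0,0,0,0]]]'; python3 -m pendant '[[[0,0,0,0,0,-0.1,0],[0,0,0,0,0,-0.1,0],[0,0,0,0,0,-0.1,0],[0,0,0,0,0,-0.1,0],[0,0,0,0,0,-0.1,0],[0,0,0,0,0,-0.2,0],[0,0,0,0,0,-0.3,0],[0,0,0,0,0,-0.5,0],[0,0,0,0,0,-0.8,0],[0,0,0,0,0,-1,0],[0,0,0,0,0,-1,0],[0,0,0,0,0,0,0]]]'; python3 go.py .37 -.38 .10 .02
python3 - <<'E'
from h import *
s=grab("scene")
crop(s,225,140,100,100,7,"s8.png")
E
```

```text
time_s: 5.75
position: [0.6678, -0.0767, 0.0699]
tcp_rot: [[-0.175, 0.985, 0.001], [0.985, 0.175, -0.0], [-0.0, 0.001, -1.0]]
force: [1.7, -0.4, 6.4]
grip_width: 0.131
time_s: 6.95
position: [0.6687, -0.077, 0.1817]
tcp_rot: [[-0.174, 0.985, 0.006], [0.985, 0.174, -0.001], [-0.002, 0.006, -1.0]]
force: [0.2, -0.6, -0.2]
grip_width: 0.126
t 7.0 pos [ 0.6687 -0.077   0.1817] yaw 0.175 q [-0.11  0.51  0.26  1.31 -0.    1.28] F [ 0.2 -0.6 -0.2] grip 10.8 tilt [ 0.0059 -0.0009]
turn z total units 1.48 shift units [-11.88 -12.19   3.27] max rows 13.0
```

View pics/s8.png

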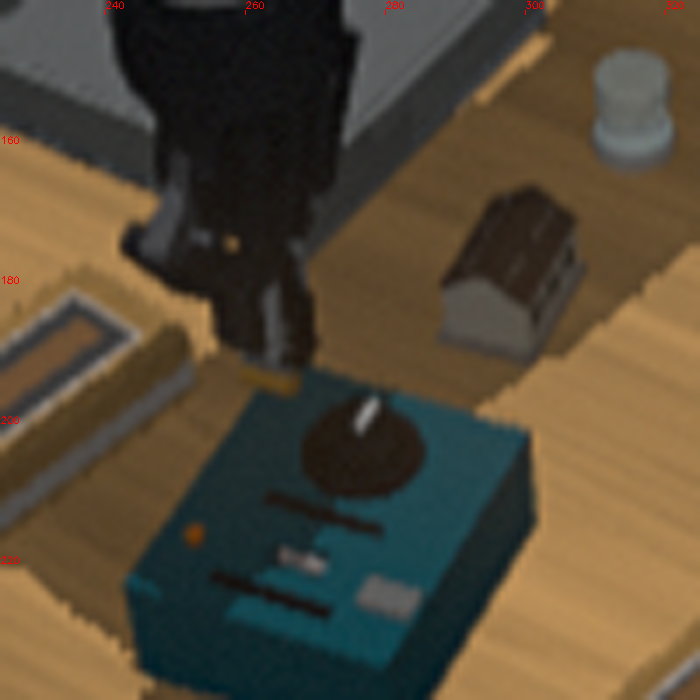

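```bash
python3 go.py .362 -.393 .15 .02
```

```text
t 7.0 pos [ 0.6681 -0.0769  0.1795] yaw 0.175 q [-0.11  0.51  0.26  1.31 -0.    1.28] F [-0.9 -0.1 -0.9] grip 10.8 tilt [ 0.0037 -0.0007]
turn z total units 1.48 shift units [-12.4  -12.49   1.18] max rows 13.0
```

```bash
python3 -m pendant '[[[0,0,0.75,0,0,0,0],[0,0,0.73,0,0,0,0],[0,0,0,-0.95,-0.96,0.09,0],[0,0,0,-0.95,-0.96,0.09,0],[0,0,0,-0.95,-0.96,0.09,0],[0,0,0,-0.95,-0.96,0.09,0],[0,0,0,-0.95,-0.96,0.09,0],[0,0,0,-0.95,-0.96,0.09,0],[0,0,0,-0.95,-0.96,0.09,0],[0,0,0,-0.95,-0.96,0.09,0],[0,0,0,-0.95,-0.96,0.09,0],[0,0,0,-0.95,-0.96,0.09,0],[0,0,0,-0.95,-0.96,0.09,0],[0,0,0,-0.95,-0.96,0.09,0],[0,0,0,-0.95,-0.96,0.09,0],[0,0,0,0,0,0,0],[0,0,0,0,0,0,0]]]';python3 go.py .362 -.393 .045 .02
python3 - <<'E'
from h import *
s=grab("scene")
crop(s,180,70,180,150,4,"s9.png")
E
```

```text
time_s: 8.7
position: [0.3607, -0.3917, 0.1471]
tcp_rot: [[-0.019, 1.0, -0.001], [1.0, 0.019, 0.001], [0.001, -0.001, -1.0]]
force: [0.4, 0.7, -0.0]
grip_width: 0.129
t 8.7 pos [ 0.3607 -0.3917  0.1471] yaw 0.019 q [-0.83  0.3  -0.17  1.1   0.    0.73] F [ 0.4  0.7 -0. ] grip 11.0 tilt [-0.0009  0.0011]
turn z total units -0.01 shift units [-0.05  0.05  4.08] max rows 5.0
```

View pics/s9.png

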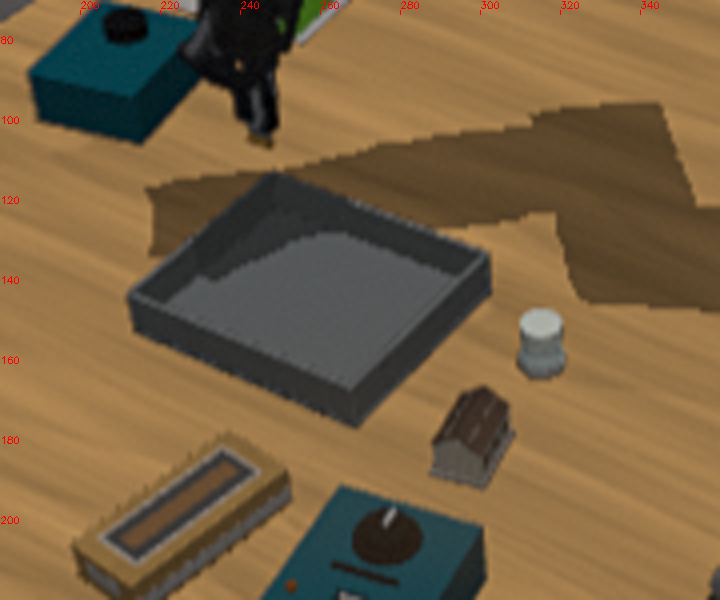

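```bash
python3 -m pendant '[[[0,0,0,0,0,0.7,0],[0,0,0,0,0,0.7,0],[0,0,0,0,0,0.7,0],[0,0,0,0,0,0.7,0],[0,0,0,0,0,0.5,0],[0,0,0,0,0,0.4,0],[0,0,0,0,0,0.2,0],[0,0,0,0,0,0.1,0],[0,0,0,0,0,0,0],[0,0,0,0,0,0,0],[0,0,0,0,0,0,28],[0,0,0,0,0,0,28],[0,0,0,0,0,0,28],[0,0,0,0,0,-0.4,28],[0,0,0,0,0,-0.8,28],[0,0,0,0,0,-1,28],[0,0,0,0,0,-1,28],[0,0,0,0,0,-1,28],[0,0,0,0,0,-1,28]]]'; python3 go.py .469 -.121 .1 .2218
python3 - <<'E'
from h import *
s=grab("scene"); t=grab("top")
crop(s,180,70,200,150,4,"s10.png");crop(t,330,180,130,110,6,"t10.png")
E
```

```text
time_s: 10.65
position: [0.3616, -0.3917, 0.1795]
tcp_rot: [[-0.02, 1.0, 0.0], [1.0, 0.02, -0.001], [-0.001, 0.0, -1.0]]
force: [0.3, -0.7, -0.4]
grip_width: 0.327
t 10.7 pos [ 0.3616 -0.3917  0.1795] yaw 0.02 q [-0.83  0.28 -0.11  1.18 -0.    0.73] F [ 0.3 -0.7 -0.4] grip 27.9 tilt [ 0.0004 -0.0007]
turn z total units -1.92 shift units [9.62 6.57 3.18] max rows 10.0
```

View pics/s10.png

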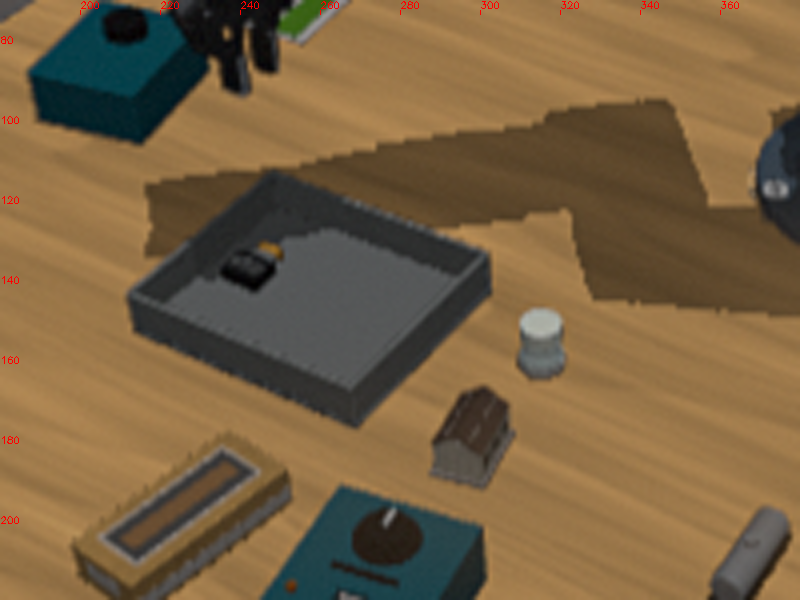

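View pics/t10.png

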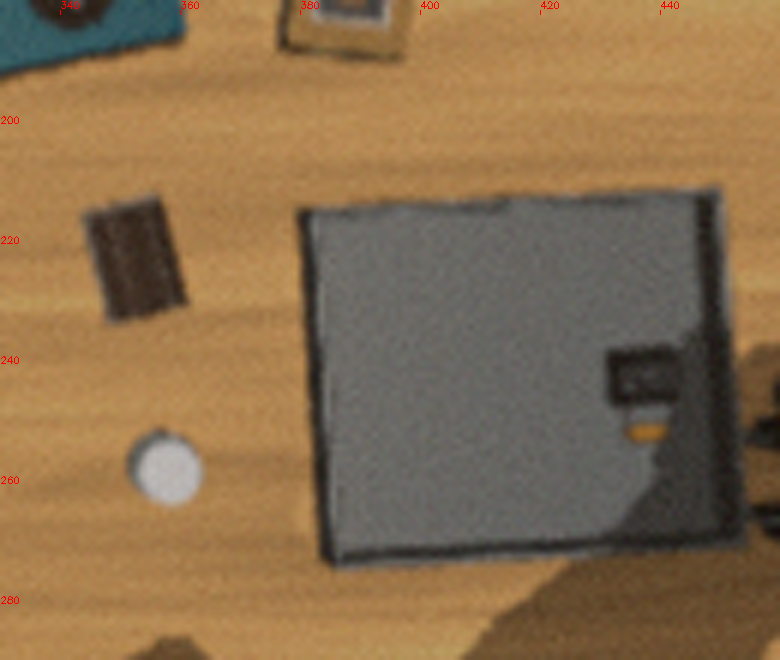

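```bash
python3 go.py .4685 -.121 .1 1.793
```

```text
t 10.8 pos [ 0.3628 -0.3931  0.1816] yaw 0.02 q [-0.83  0.28 -0.11  1.18 -0.    0.73] F [ 1.2  0.5 -0.7] grip 28.5 tilt [ 0.004  -0.0045]
turn z total units 13.07 shift units [ 6.52 -9.68  3.27] max rows 10.0
turn z total units -16.93 shift units [-6.52  9.68  3.27] max rows 10.0
```

```bash
python3 -m pendant '[[[0,0,-1,0,0,0,60],[0,0,-1,0,0,0,60],[0,0,-1,0,0,0,60],[0,0,-1,0,0,0,60],[0,0,-1,0,0,0,60],[0,0,-1,0,0,0,60],[0,0,-1,0,0,0,60],[0,0,-1,0,0,0,60],[0,0,-1,0,0,0,60],[0,0,-1,0,0,0,60],[0,0,-1,0,0,0,60],[0,0,-1,0,0,0,60],[0,0,-1,0,0,0,60],[0,0,-1,0,0,0,60],[0,0,-1,0,0,0,60],[0,0,-1,0,0,0,60],[0,0,-0.93,0,0,0,60],[0,0,0,0,0,0,60]]]'; python3 -m pendant '[[[0,0,0,-0.65,0.97,0.2,60],[0,0,0,-0.65,0.97,0.2,60],[0,0,0,-0.65,0.97,0.3,60],[0,0,0,-0.65,0.97,0.3,60],[0,0,0,-0.65,0.97,0.3,60],[0,0,0,-0.65,0.97,0.3,60],[0,0,0,-0.65,0.97,0.4,60],[0,0,0,-0.65,0.97,0.4,60],[0,0,0,-0.65,0.97,0.4,60],[0,0,0,-0.65,0.97,0.4,60],[0,0,0,0,0,0,60],[0,0,0,0,0,0,60]]]';python3 go.py .4685 -.121 .016 1.793
python3 - <<'E'
from h import *
s=grab("scene"); t=grab("top")
crop(s,240,110,120,100,6,"s11.png");crop(t,320,190,80,90,6,"t11.png")
E
```

```text
time_s: 12.55
position: [0.3615, -0.3916, 0.1774]
tcp_rot: [[-0.975, -0.222, -0.0], [-0.222, 0.975, 0.0], [0.0, 0.0, -1.0]]
force: [-0.5, -0.7, -0.9]
grip_width: 0.707
time_s: 13.75
position: [0.4665, -0.1189, 0.0974]
tcp_rot: [[-0.975, -0.22, -0.001], [-0.22, 0.975, -0.0], [0.001, -0.0, -1.0]]
force: [0.7, 0.2, 0.5]
grip_width: 0.701
t 13.8 pos [ 0.4665 -0.1189  0.0974] yaw 1.793 q [-0.25  0.26 -0.37  0.94 -0.   -0.47] F [0.7 0.2 0.5] grip 59.9 tilt [-0.0008 -0.0002]
turn z total units -0.0 shift units [-0.06 -0.1   3.26] max rows 4.0
```

View pics/s11.png

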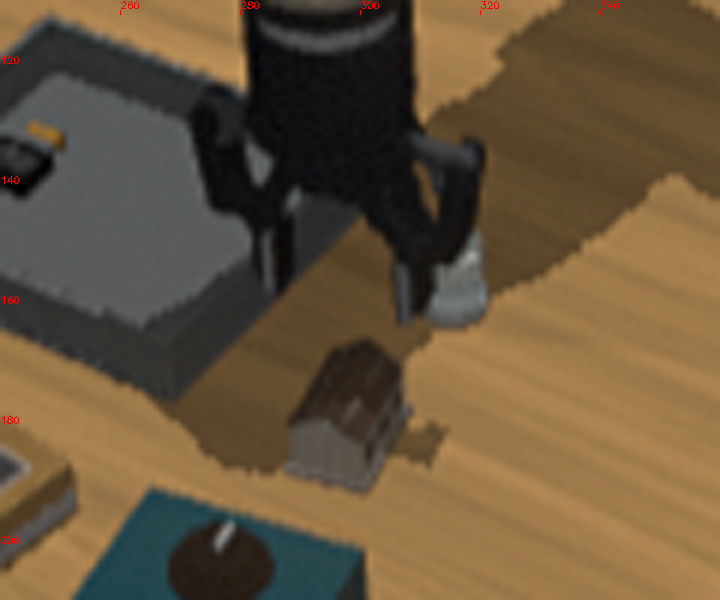

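View pics/t11.png

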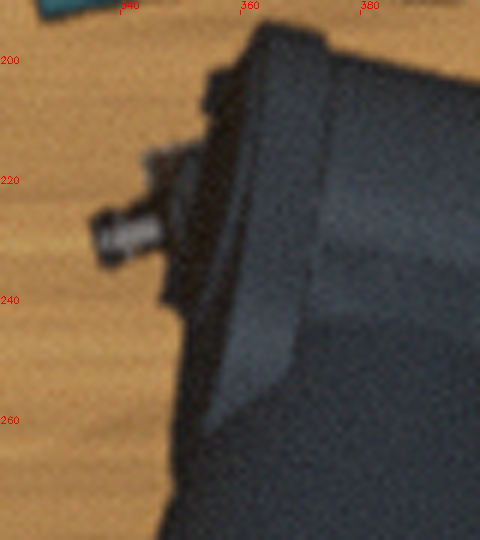

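```bash
python3 -m pendant '[[[0,0,0,-0.06,-0.1,0.6,60],[0,0,0,0,0,0.6,60],[0,0,0,0,0,0.6,60],[0,0,0,0,0,0.5,60],[0,0,0,0,0,0.4,60],[0,0,0,0,0,0.3,60],[0,0,0,0,0,0.16,60],[0,0,0,0,0,0.1,60],[0,0,0,0,0,0,60],[0,0,0,0,0,0,60]]]'; python3 go.py .4685 -.121 .016 1.793
```

```text
time_s: 14.85
position: [0.4689, -0.1216, 0.0164]
tcp_rot: [[-0.975, -0.221, 0.0], [-0.221, 0.975, -0.0], [-0.0, -0.0, -1.0]]
force: [-0.1, 0.2, -0.3]
grip_width: 0.703
t 14.8 pos [ 0.4689 -0.1216  0.0164] yaw 1.793 q [-0.25  0.36 -0.48  0.73 -0.   -0.48] F [-0.1  0.2 -0.3] grip 60.0 tilt [ 0.0005 -0.0002]
turn z total units 0.0 shift units [0.01 0.03 0.02] max rows 1.0
```

```bash
python3 -m pendant '[[[0,0,0,0,0,0,30],[0,0,0,0,0,0,30],[0,0,0,0,0,0,30],[0,0,0,0,0,0,30],[0,0,0,0,0,0,30],[0,0,0,0,0,0,30],[0,0,0,0,0,0,30]]]'; python3 -m pendant '[[[0,0,0,0,0,-0.2,30],[0,0,0,0,0,-0.4,30],[0,0,0,0,0,-0.7,30],[0,0,0,0,0,-0.9,30],[0,0,0,0,0,-1,30],[0,0,0,0,0,-1,30],[0,0,0,0,0,0,30],[0,0,0,0,0,0,30]]]';python3 go.py .45 -.29 .12 1.59
python3 - <<'E'
from h import *
s=grab("scene"); 
crop(s,240,80,120,120,6,"s12.png")
E
```

```text
time_s: 15.55
position: [0.469, -0.1216, 0.0168]
tcp_rot: [[-0.975, -0.221, 0.001], [-0.221, 0.975, -0.0], [-0.001, -0.001, -1.0]]
force: [-1.4, 0.2, 5.6]
grip_width: 0.44
time_s: 16.35
position: [0.4689, -0.1216, 0.1217]
tcp_rot: [[-0.975, -0.221, 0.001], [-0.221, 0.975, -0.001], [-0.001, -0.001, -1.0]]
force: [-0.0, 0.2, -0.6]
grip_width: 0.438
t 16.4 pos [ 0.4689 -0.1216  0.1217] yaw 1.793 q [-0.25  0.24 -0.33  1.   -0.   -0.48] F [-0.   0.2 -0.6] grip 37.4 tilt [ 0.0015 -0.0005]
turn z total units 1.94 shift units [ 0.89 -6.72  0.07] max rows 7.0
```

View pics/s12.png

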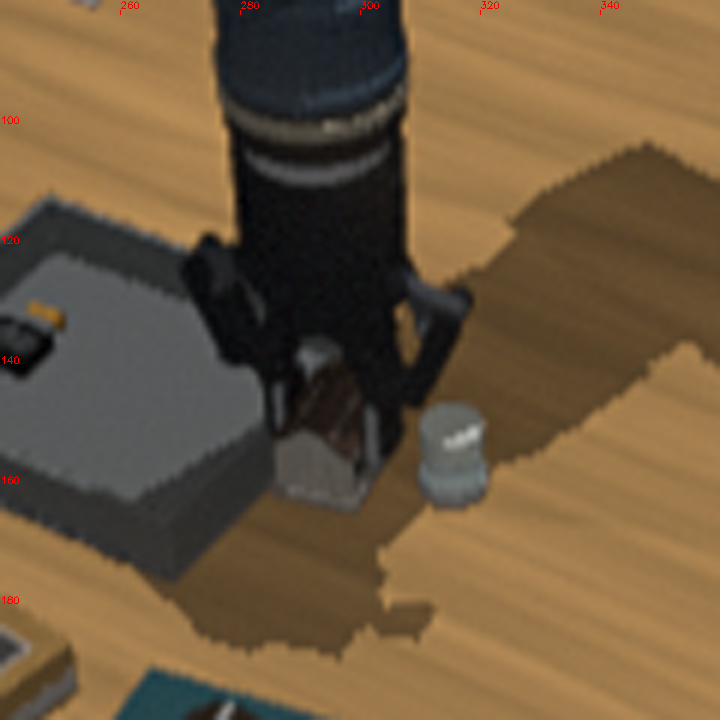

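```bash
python3 -m pendant '[[[0,0,0.97,0,0,0,30],[0,0,0.97,0,0,0,30],[0,0,0,0.13,-0.96,0,30],[0,0,0,0.13,-0.96,0,30],[0,0,0,0.13,-0.96,0,30],[0,0,0,0.13,-0.96,0,30],[0,0,0,0.13,-0.96,0,30],[0,0,0,0.13,-0.96,0,30],[0,0,0,0.13,-0.96,0,30],[0,0,0,0,0,0,30],[0,0,0,0,0,0,30]]]';python3 go.py .452 -.31 .023 1.59
```

```text
time_s: 17.5
position: [0.4483, -0.2897, 0.1199]
tcp_rot: [[-1.0, -0.018, -0.002], [-0.018, 1.0, 0.001], [0.002, 0.001, -1.0]]
force: [-0.1, 0.9, -1.1]
grip_width: 0.436
t 17.5 pos [ 0.4483 -0.2897  0.1199] yaw 1.589 q [-0.57  0.32 -0.21  1.04  0.   -0.59] F [-0.1  0.9 -1.1] grip 37.3 tilt [-0.002   0.0014]
turn z total units -0.01 shift units [-0.13 -0.81  3.88] max rows 4.0
```

```bash
python3 -m pendant '[[[0,0,0,-0.13,-0.81,0,30],[0,0,0,0,0,0.6,30],[0,0,0,0,0,0.7,30],[0,0,0,0,0,0.7,30],[0,0,0,0,0,0.6,30],[0,0,0,0,0,0.5,30],[0,0,0,0,0,0.4,30],[0,0,0,0,0,0.2,30],[0,0,0,0,0,0.12,30],[0,0,0,0,0,0.06,30],[0,0,0,0,0,0,30],[0,0,0,0,0,0,30]]]';python3 go.py .452 -.31 .0225 1.59
```

```text
time_s: 18.7
position: [0.453, -0.3103, 0.0245]
tcp_rot: [[-1.0, -0.019, 0.001], [-0.019, 1.0, -0.0], [-0.001, -0.0, -1.0]]
force: [-0.6, -0.3, -0.9]
grip_width: 0.436
t 18.7 pos [ 0.453  -0.3103  0.0245] yaw 1.59 q [-0.6   0.44 -0.31  0.82 -0.   -0.62] F [-0.6 -0.3 -0.9] grip 37.2 tilt [ 0.0005 -0.0005]
turn z total units 0.0 shift units [0.04 0.01 0.08] max rows 1.0
```

```bash
python3 -m pendant '[[[0,0,0,0,0,0,40],[0,0,0,0,0,0,44],[0,0,0,0,0,0,48],[0,0,0,0,0,0,48],[0,0,0,0,0,-0.3,48],[0,0,0,0,0,-0.7,48],[0,0,0,0,0,-1,48],[0,0,0,0,0,-1,48],[0,0,0,0,0,-1,48],[0,0,0,0,0,-1,48],[0,0,0,0,0,0,48]]]';python3 go.py .47 .116 .12 1.659
python3 - <<'E'
from h import *
s=grab("scene"); t=grab("top")
crop(s,190,70,210,170,3,"s13.png");crop(t,250,190,210,100,3,"t13.png")
E
```

```text
time_s: 19.8
position: [0.4544, -0.3111, 0.153]
tcp_rot: [[-1.0, -0.019, 0.005], [-0.019, 1.0, -0.003], [-0.005, -0.004, -1.0]]
force: [0.3, -0.4, -0.1]
grip_width: 0.563
t 19.8 pos [ 0.4544 -0.3111  0.153 ] yaw 1.59 q [-0.6   0.32 -0.13  1.12 -0.   -0.62] F [ 0.3 -0.4 -0.1] grip 48.0 tilt [ 0.0048 -0.0034]
turn z total units -0.66 shift units [-2.13 16.96  1.32] max rows 17.0
```

View pics/s13.png

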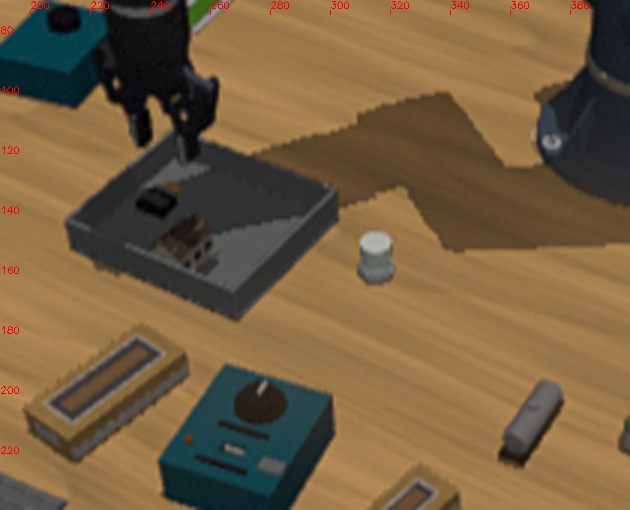

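View pics/t13.png

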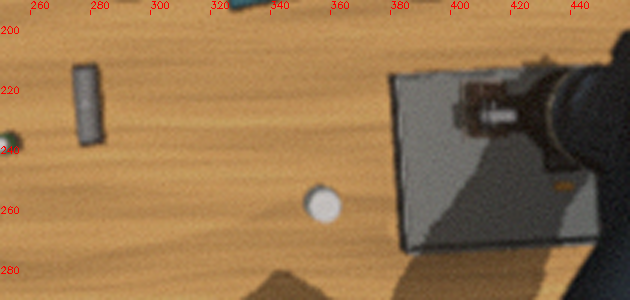

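```bash
python3 -m pendant '[[[0,0,-0.66,0,0,0,46],[0,0,0,-0.12,0.99,0,46],[0,0,0,-0.12,0.99,0,46],[0,0,0,-0.12,0.99,0,46],[0,0,0,-0.12,0.99,0,46],[0,0,0,-0.12,0.99,0,46],[0,0,0,-0.12,0.99,0,46],[0,0,0,-0.12,0.99,0,46],[0,0,0,-0.12,0.99,0.1,46],[0,0,0,-0.12,0.99,0.1,46],[0,0,0,-0.12,0.99,0.1,46],[0,0,0,-0.12,0.99,0.1,46],[0,0,0,-0.13,0.99,0.2,46],[0,0,0,-0.13,0.99,0.2,46],[0,0,0,-0.14,0.99,0.2,46],[0,0,0,-0.14,0.99,0.2,46],[0,0,0,-0.14,0.99,0.2,46],[0,0,0,-0.14,1,0,46],[0,0,0,0,0,0,46],[0,0,0,0,0,0,46]]]';python3 go.py .4703 .116 .0155 1.659
python3 - <<'E'
from h import *
s=grab("scene"); t=grab("top")
crop(s,330,140,90,100,6,"s14.png")
E
```

```text
time_s: 21.9
position: [0.4681, 0.1141, 0.1132]
tcp_rot: [[-0.996, -0.09, -0.002], [-0.09, 0.996, -0.001], [0.002, -0.001, -1.0]]
force: [-0.3, -0.1, -0.1]
grip_width: 0.539
t 21.9 pos [0.4681 0.1141 0.1132] yaw 1.661 q [ 0.24  0.25 -0.34  0.98 -0.    0.15] F [-0.3 -0.1 -0.1] grip 46.0 tilt [-0.0018 -0.0008]
turn z total units 0.02 shift units [-0.09  0.07  3.91] max rows 4.0
```

View pics/s14.png

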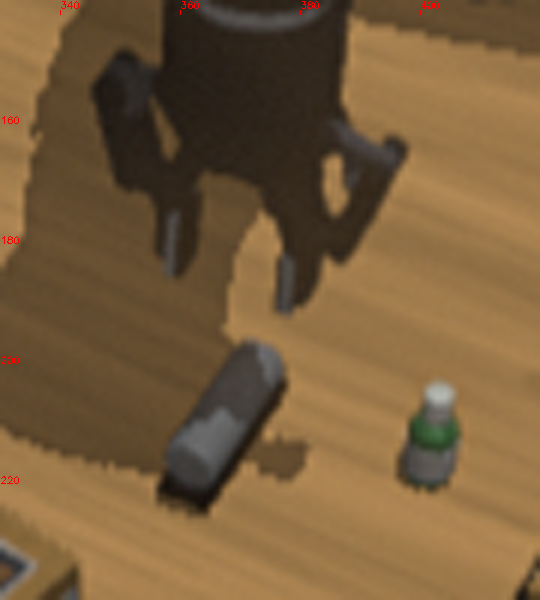

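```bash
python3 -m pendant '[[[0,0,0,-0.09,0.07,0.7,46],[0,0,0,0,0,0.7,46],[0,0,0,0,0,0.7,46],[0,0,0,0,0,0.6,46],[0,0,0,0,0,0.5,46],[0,0,0,0,0,0.4,46],[0,0,0,0,0,0.2,46],[0,0,0,0,0,0.1,46],[0,0,0,0,0,0,46],[0,0,0,0,0,0,20],[0,0,0,0,0,0,20],[0,0,0,0,0,0,20],[0,0,0,0,0,0,20],[0,0,0,0,0,0,20],[0,0,0,0,0,0,20],[0,0,0,0,0,0,20],[0,0,0,0,0,0,20]]]';python3 go.py .4703 .116 .0155 1.659
```

```text
time_s: 23.7
position: [0.4713, 0.116, 0.0172]
tcp_rot: [[-0.996, -0.088, 0.001], [-0.088, 0.996, 0.0], [-0.001, -0.0, -1.0]]
force: [-0.6, -1.0, 5.9]
grip_width: 0.295
t 23.7 pos [0.4713 0.116  0.0172] yaw 1.659 q [ 0.24  0.36 -0.48  0.74 -0.    0.15] F [-0.6 -1.   5.9] grip 25.2 tilt [0.0011 0.0001]
turn z total units 0.0 shift units [0.04 0.   0.07] max rows 1.0
```

```bash
python3 -m pendant '[[[0,0,0,0,0,-0.2,20],[0,0,0,0,0,-0.4,20],[0,0,0,0,0,-0.7,20],[0,0,0,0,0,-0.9,20],[0,0,0,0,0,-1,20],[0,0,0,0,0,-1,20],[0,0,0,0,0,0,20],[0,0,0,0,0,0,20]]]';python3 go.py .364 -.285 .12 1.59
python3 - <<'E'
from h import *
s=grab("scene"); 
crop(s,330,110,90,120,6,"s15.png")
E
```

```text
time_s: 24.5
position: [0.4713, 0.116, 0.1222]
tcp_rot: [[-0.996, -0.088, 0.001], [-0.088, 0.996, 0.0], [-0.002, 0.0, -1.0]]
force: [0.4, -0.1, -0.7]
grip_width: 0.292
t 24.5 pos [0.4713 0.116  0.1222] yaw 1.659 q [ 0.24  0.24 -0.32  1.   -0.    0.15] F [ 0.4 -0.1 -0.7] grip 25.0 tilt [0.0015 0.0003]
turn z total units 0.66 shift units [  4.6  -15.96   0.09] max rows 16.0
```

View pics/s15.png

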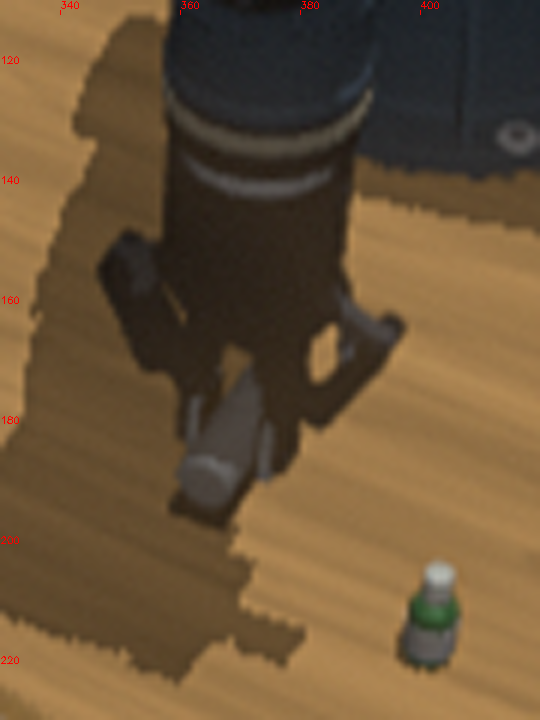

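```bash
python3 -m pendant '[[[0,0,0.66,0,0,0,20],[0,0,0,0.29,-1,0,20],[0,0,0,0.29,-1,0,20],[0,0,0,0.29,-1,0,20],[0,0,0,0.29,-1,0,20],[0,0,0,0.29,-1,0,20],[0,0,0,0.29,-1,0,20],[0,0,0,0.29,-1,0,20],[0,0,0,0.29,-1,0,20],[0,0,0,0.29,-1,0,20],[0,0,0,0.29,-1,0,20],[0,0,0,0.29,-1,0,20],[0,0,0,0.29,-1,0,20],[0,0,0,0.29,-1,0,20],[0,0,0,0.29,-1,0,20],[0,0,0,0.29,-1,0,20],[0,0,0,0.25,-0.96,0,20],[0,0,0,0,0,0,20],[0,0,0,0,0,0,20]]]';python3 go.py .364 -.285 .0225 1.59
python3 - <<'E'
from h import *
s=grab("scene"); 
crop(s,190,70,130,110,6,"s16.png")
E
```

```text
time_s: 26.45
position: [0.3629, -0.285, 0.1206]
tcp_rot: [[-1.0, -0.018, -0.002], [-0.018, 1.0, 0.002], [0.002, 0.002, -1.0]]
force: [0.4, 0.9, -0.8]
grip_width: 0.296
t 26.4 pos [ 0.3629 -0.285   0.1206] yaw 1.589 q [-0.67  0.21 -0.38  0.99  0.   -0.68] F [ 0.4  0.9 -0.8] grip 25.3 tilt [-0.0017  0.0015]
turn z total units -0.01 shift units [-0.04 -0.    3.92] max rows 4.0
```

View pics/s16.png

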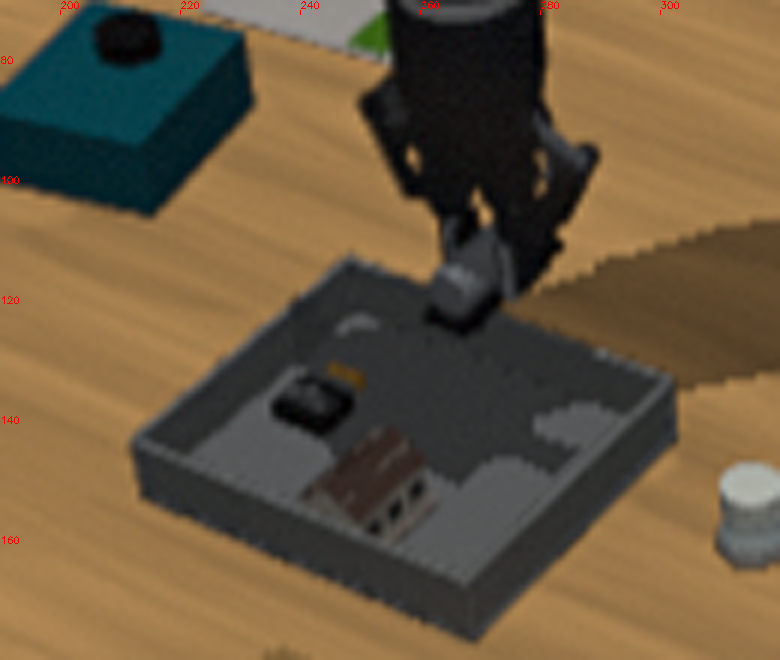

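```bash
python3 -m pendant '[[[0,0,0,-0.08,0.1,0.7,20],[0,0,0,0,0,0.7,20],[0,0,0,0,0,0.7,20],[0,0,0,0,0,0.6,20],[0,0,0,0,0,0.5,20],[0,0,0,0,0,0.4,20],[0,0,0,0,0,0.2,20],[0,0,0,0,0,0.12,20],[0,0,0,0,0,0,20],[0,0,0,0,0,0,20]]]';python3 go.py .365 -.2825 .0225 1.59
```

```text
time_s: 27.5
position: [0.3659, -0.2828, 0.024]
tcp_rot: [[-1.0, -0.02, 0.0], [-0.02, 1.0, -0.0], [-0.0, -0.001, -1.0]]
force: [0.3, -0.2, -1.1]
grip_width: 0.302
t 27.5 pos [ 0.3659 -0.2828  0.024 ] yaw 1.59 q [-0.66  0.32 -0.52  0.73 -0.   -0.68] F [ 0.3 -0.2 -1.1] grip 25.8 tilt [ 0.0005 -0.0005]
turn z total units 0.0 shift units [0.04 0.01 0.06] max rows 1.0
```

```bash
python3 -m pendant '[[[0,0,0,0,0,0,28],[0,0,0,0,0,0,32],[0,0,0,0,0,0,36],[0,0,0,0,0,0,36],[0,0,0,0,0,0,36],[0,0,0,0,0,-0.3,36],[0,0,0,0,0,-0.7,36],[0,0,0,0,0,-1,36],[0,0,0,0,0,-1,36],[0,0,0,0,0,-1,36],[0,0,0,0,0,-1,36],[0,0,0,0,0,-0.5,60],[0,0,0,0,0,0,85]]]';python3 go.py .649 -.243 .14 1.451
python3 - <<'E'
from h import *
s=grab("scene"); t=grab("top"); crop(t,310,130,150,150,5,"t17.png")
crop(s,190,90,130,130,5,"s17.png")
E
```

```text
time_s: 28.8
position: [0.3665, -0.2833, 0.1632]
tcp_rot: [[-1.0, -0.019, 0.003], [-0.019, 1.0, -0.002], [-0.003, -0.002, -1.0]]
force: [-0.1, 0.1, -0.2]
grip_width: 0.745
t 28.8 pos [ 0.3665 -0.2833  0.1632] yaw 1.59 q [-0.66  0.17 -0.3   1.09 -0.   -0.68] F [-0.1  0.1 -0.2] grip 63.6 tilt [ 0.0029 -0.0024]
turn z total units 1.33 shift units [-11.02   2.95   0.93] max rows 12.0
```

View pics/s17.png

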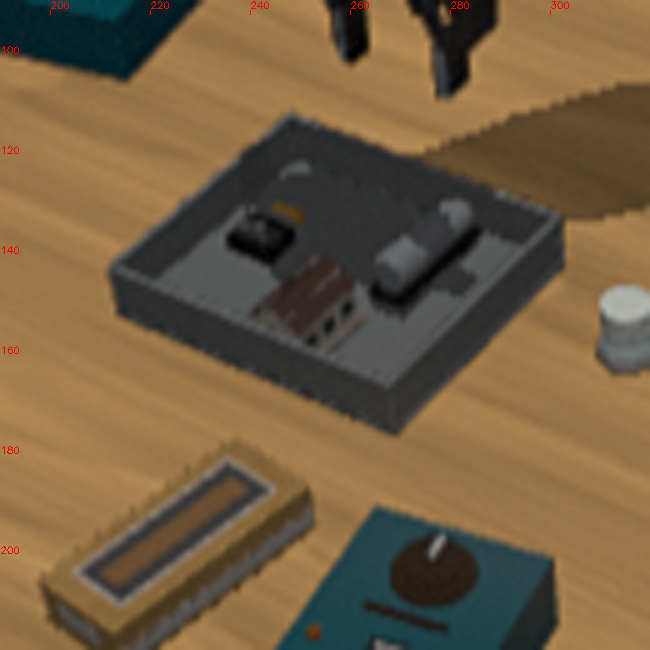

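View pics/t17.png

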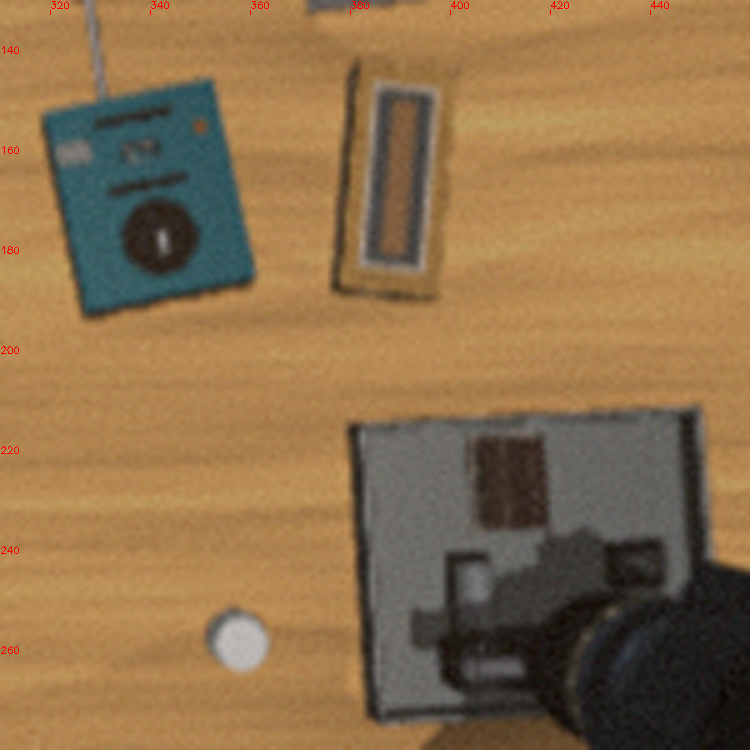

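```bash
python3 -m pendant '[[[0,0,0.67,0,0,0,85],[0,0,0.66,0,0,0,85],[0,0,0,-1,0.27,0,85],[0,0,0,-1,0.27,0,85],[0,0,0,-1,0.27,0,85],[0,0,0,-1,0.27,0,85],[0,0,0,-1,0.27,0,85],[0,0,0,-1,0.27,0,85],[0,0,0,-1,0.27,0,85],[0,0,0,-1,0.27,0,85],[0,0,0,-1,0.27,0,85],[0,0,0,-1,0.27,0,85],[0,0,0,-1,0.27,0,85],[0,0,0,0,0,0,85],[0,0,0,0,0,0,85]]]';python3 go.py .649 -.2415 .016 1.452
python3 - <<'E'
from h import *
s=grab("scene"); t=grab("top"); crop(t,340,110,100,100,5,"t18.png")
crop(s,180,120,120,120,6,"s18.png")
E
```

```text
time_s: 30.4
position: [0.647, -0.2414, 0.1592]
tcp_rot: [[-0.993, 0.119, -0.003], [0.119, 0.993, 0.001], [0.003, 0.0, -1.0]]
force: [0.3, -0.1, -0.3]
grip_width: 0.996
t 30.4 pos [ 0.647  -0.2414  0.1592] yaw 1.452 q [-0.36  0.56  0.28  1.3  -0.   -0.24] F [ 0.3 -0.1 -0.3] grip 85.1 tilt [-0.0029  0.0008]
turn z total units -0.0 shift units [-0.08  0.01  5.73] max rows 6.0
```

View pics/s18.png

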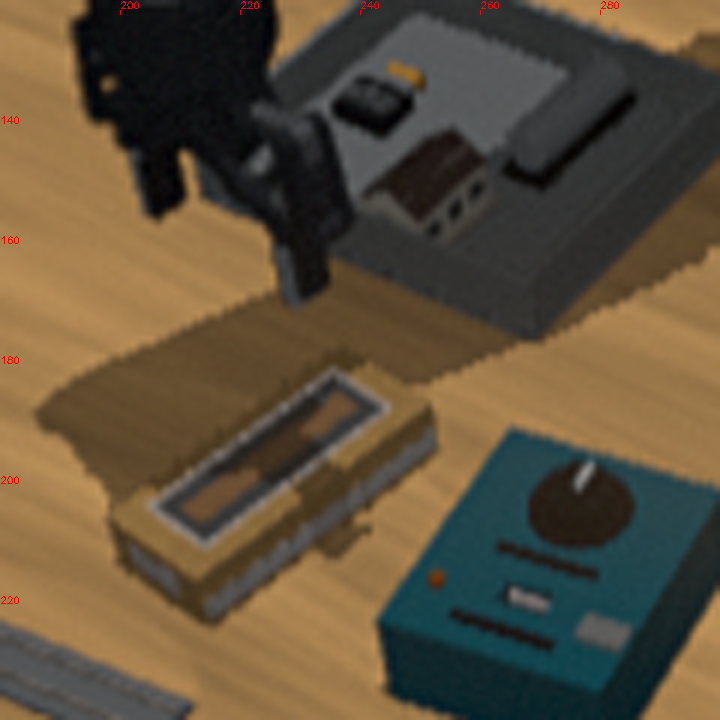

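```bash
python3 -m pendant '[[[0,0,0,-0.08,0,0.7,85],[0,0,0,0,0,0.8,85],[0,0,0,0,0,0.8,85],[0,0,0,0,0,0.7,85],[0,0,0,0,0,0.5,85],[0,0,0,0,0,0.4,85],[0,0,0,0,0,0.2,85],[0,0,0,0,0,0,85],[0,0,0,0,0,0,85]]]';python3 go.py .649 -.2415 .016 1.452
python3 - <<'E'
from h import *
s=grab("scene"); t=grab("top"); crop(t,340,110,100,100,5,"t19.png")
crop(s,180,120,120,120,6,"s19.png")
E
```

```text
time_s: 31.4
position: [0.6499, -0.2423, 0.0592]
tcp_rot: [[-0.993, 0.12, 0.001], [0.12, 0.993, -0.0], [-0.001, -0.0, -1.0]]
force: [-0.4, -0.2, 0.2]
grip_width: 0.995
t 31.4 pos [ 0.6499 -0.2423  0.0592] yaw 1.451 q [-0.36  0.62  0.13  1.08 -0.   -0.24] F [-0.4 -0.2  0.2] grip 85.0 tilt [ 0.0008 -0.0004]
turn z total units -0.01 shift units [0.04 0.03 1.73] max rows 2.0
```

View pics/s19.png

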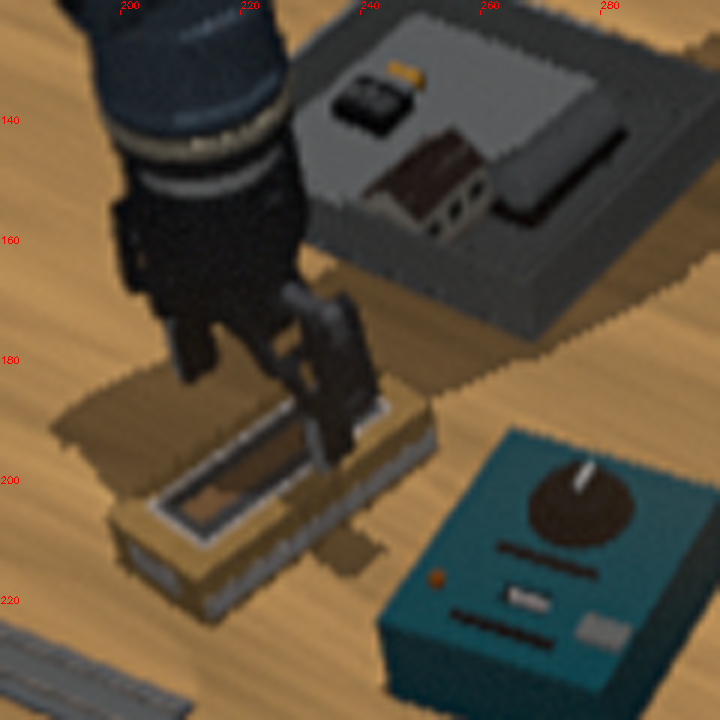

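View pics/t19.png

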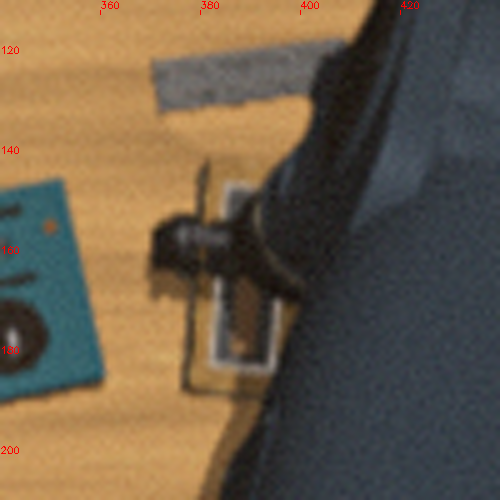

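```bash
python3 -m pendant '[[[0,0,0,0.04,0.03,0.3,85],[0,0,0,0,0,0.3,85],[0,0,0,0,0,0.3,85],[0,0,0,0,0,0.2,85]]]';  python3 -m pendant '[[[0,0,0,0,0,0.3,85],[0,0,0,0,0,0.2,85],[0,0,0,0,0,0.13,85],[0,0,0,0,0,0,85],[0,0,0,0,0,0,55],[0,0,0,0,0,0,55],[0,0,0,0,0,0,55],[0,0,0,0,0,0,55],[0,0,0,0,0,0,55],[0,0,0,0,0,0,55],[0,0,0,0,0,0,55]]]'; python3 go.py .649 -.2415 .016 1.452
```

```text
time_s: 31.9
position: [0.6482, -0.2411, 0.0298]
tcp_rot: [[-0.993, 0.119, -0.001], [0.119, 0.993, 0.0], [0.001, 0.0, -1.0]]
force: [0.5, 0.0, -1.6]
grip_width: 0.996
time_s: 33.0
position: [0.6491, -0.2414, 0.016]
tcp_rot: [[-0.993, 0.12, 0.001], [0.12, 0.993, -0.001], [-0.001, -0.0, -1.0]]
force: [-1.3, 0.0, 5.2]
grip_width: 0.737
t 33.0 pos [ 0.6491 -0.2414  0.016 ] yaw 1.451 q [-0.36  0.65  0.07  0.99 -0.   -0.24] F [-1.3  0.   5.2] grip 62.9 tilt [ 0.0011 -0.0006]
turn z total units -0.01 shift units [ 0. -0.  0.] max rows 1.0
```

```bash
python3 -m pendant '[[[0,0,0,0,0,-0.2,55],[0,0,0,0,0,-0.4,55],[0,0,0,0,0,-0.7,55],[0,0,0,0,0,-0.9,55],[0,0,0,0,0,-1,55],[0,0,0,0,0,-1,55],[0,0,0,0,0,-1,55],[0,0,0,0,0,-0.3,55],[0,0,0,0,0,0,55],[0,0,0,0,0,0,55]]]';python3 go.py .425 .315 .15 1.622
python3 - <<'E'
from h import *
s=grab("scene"); t=grab("top"); crop(t,330,110,130,180,4,"t20.png")
crop(s,180,80,140,140,5,"s20.png")
E
```

```text
time_s: 34.0
position: [0.6482, -0.241, 0.1517]
tcp_rot: [[-0.993, 0.12, -0.001], [0.12, 0.993, 0.0], [0.001, 0.0, -1.0]]
force: [0.0, 0.4, -1.4]
grip_width: 0.735
t 34.0 pos [ 0.6482 -0.241   0.1517] yaw 1.451 q [-0.36  0.56  0.27  1.28 -0.   -0.24] F [ 0.   0.4 -1.4] grip 62.8 tilt [-0.0014  0.0005]
turn z total units -1.63 shift units [ 7.78 22.67  0.07] max rows 23.0
```

View pics/s20.png

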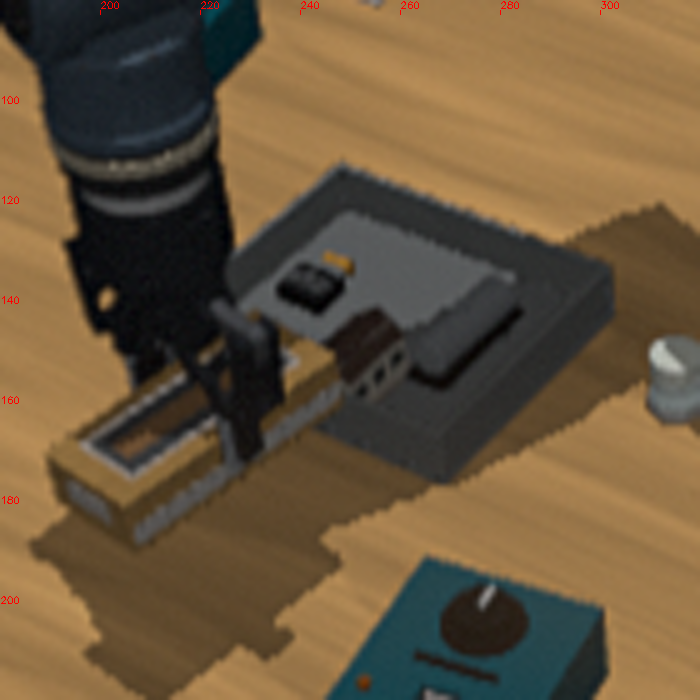

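View pics/t20.png

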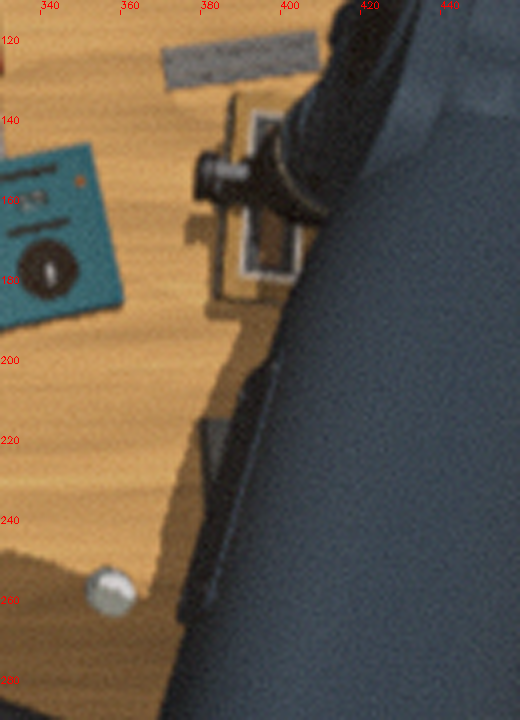

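```bash
python3 -m pendant '[[[0,0,-0.82,0,0,0,55],[0,0,-0.81,0,0,0,55],[0,0,0,0.34,0.98,0,55],[0,0,0,0.34,0.98,0,55],[0,0,0,0.34,0.98,0,55],[0,0,0,0.34,0.98,0,55],[0,0,0,0.34,0.98,0,55],[0,0,0,0.34,0.98,0,55],[0,0,0,0.34,0.98,0,55],[0,0,0,0.34,0.98,0,55],[0,0,0,0.34,0.98,0,55],[0,0,0,0.34,0.98,0,55],[0,0,0,0.34,0.98,0,55],[0,0,0,0.34,0.98,0,55],[0,0,0,0.34,0.98,0,55],[0,0,0,0.34,0.98,0,55],[0,0,0,0.34,0.98,0,55],[0,0,0,0.34,0.98,0,55],[0,0,0,0.34,0.98,0,55],[0,0,0,0.34,0.98,0,55]]]'; python3 -m pendant '[[[0,0,0,0.34,0.98,0,55],[0,0,0,0.34,0.98,0,55],[0,0,0,0.34,0.98,0,55],[0,0,0,0.34,0.98,0,55],[0,0,0,0.3,0.98,0,55],[0,0,0,0,0,0,55],[0,0,0,0,0,0,55]]]';python3 go.py .425 .315 .068 1.622
python3 - <<'E'
from h import *
s=grab("scene"); t=grab("top"); crop(t,180,180,100,110,6,"t21.png")
crop(s,380,110,130,160,5,"s21.png")
E
```

```text
time_s: 36.1
position: [0.4724, 0.1921, 0.1518]
tcp_rot: [[-0.999, -0.051, -0.002], [-0.051, 0.999, -0.001], [0.002, -0.001, -1.0]]
force: [0.7, 0.2, -2.4]
grip_width: 0.735
time_s: 36.8
position: [0.4252, 0.3116, 0.1519]
tcp_rot: [[-0.999, -0.052, -0.001], [-0.052, 0.999, -0.001], [0.001, -0.001, -1.0]]
force: [0.0, -0.9, -2.1]
grip_width: 0.736
t 36.8 pos [0.4252 0.3116 0.1519] yaw 1.623 q [ 0.63  0.29 -0.18  1.11 -0.    0.58] F [ 0.  -0.9 -2.1] grip 62.8 tilt [-0.0012 -0.0013]
turn z total units 0.01 shift units [-0.    0.14  3.36] max rows 4.0
```

View pics/s21.png

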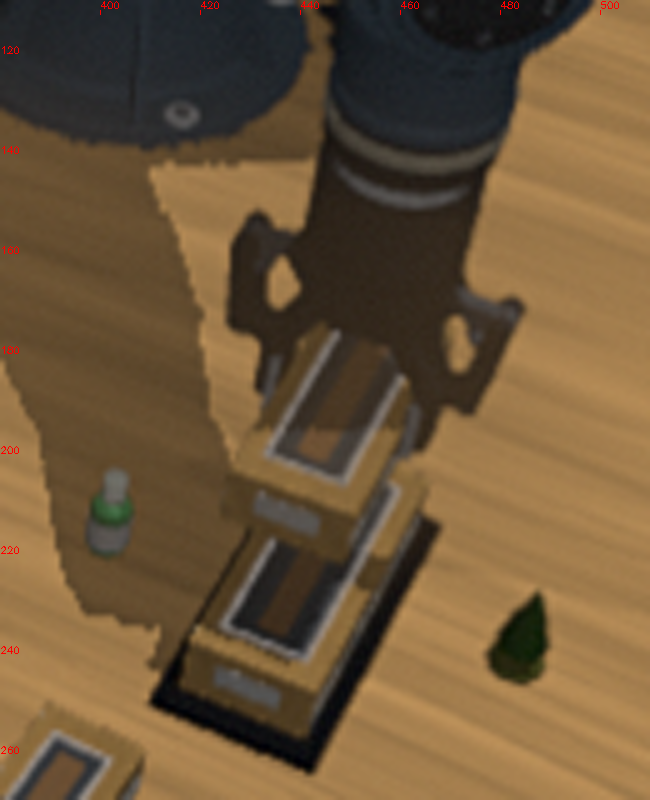

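View pics/t21.png

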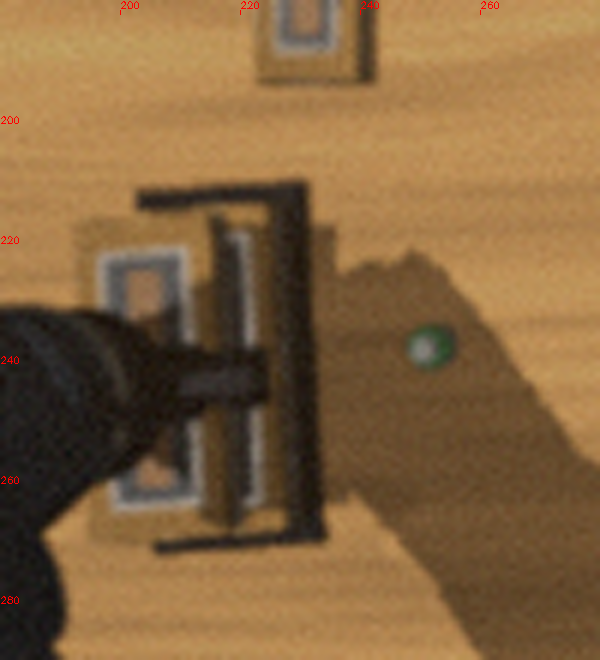

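```bash
python3 -m pendant '[[[0,0,0,0,0.12,0.5,55],[0,0,0,0,0,0.6,55],[0,0,0,0,0,0.6,55],[0,0,0,0,0,0.6,55],[0,0,0,0,0,0.4,55],[0,0,0,0,0,0.3,55],[0,0,0,0,0,0.2,55],[0,0,0,0,0,0.1,55],[0,0,0,0,0,0.08,55],[0,0,0,0,0,0,55],[0,0,0,0,0,0,55]]]';python3 go.py .425 .315 .067 1.622
```

```text
time_s: 38.0
position: [0.4258, 0.3148, 0.0686]
tcp_rot: [[-0.999, -0.051, 0.0], [-0.051, 0.999, 0.0], [-0.0, 0.0, -1.0]]
force: [-0.1, 0.0, -2.0]
grip_width: 0.736
t 38.0 pos [0.4258 0.3148 0.0686] yaw 1.622 q [ 0.64  0.36 -0.3   0.91 -0.    0.59] F [-0.1  0.  -2. ] grip 62.8 tilt [0.0005 0.0003]
turn z total units -0.0 shift units [0.03 0.01 0.06] max rows 1.0
```

```bash
python3 -m pendant '[[[0,0,0,0,0,0.05,55],[0,0,0,0,0,0.04,55],[0,0,0,0,0,0,55]]]';  python3 go.py .425 .315 .067 1.622; python3 -m pendant '[[[0,0,0,0,0,0,64],[0,0,0,0,0,0,68],[0,0,0,0,0,0,74],[0,0,0,0,0,0,74],[0,0,0,0,0,0,74],[0,0,0,0,0,-0.3,74],[0,0,0,0,0,-0.6,74],[0,0,0,0,0,-1,74],[0,0,0,0,0,-1,74],[0,0,0,0,0,-1,74],[0,0,0,0,0,-1,74],[0,0,0,0,0,0,80]]]';python3 go.py .635 .265 .12 1.545
python3 - <<'E'
from h import *
s=grab("scene"); t=grab("top"); crop(t,180,130,140,150,5,"t22.png")
crop(s,370,170,130,140,5,"s22.png")
E
```

```text
time_s: 38.3
position: [0.4256, 0.3147, 0.066]
tcp_rot: [[-0.999, -0.051, 0.0], [-0.051, 0.999, -0.0], [-0.0, -0.0, -1.0]]
force: [-0.4, -0.6, -0.9]
grip_width: 0.738
t 38.3 pos [0.4256 0.3147 0.066 ] yaw 1.622 q [ 0.64  0.36 -0.31  0.9  -0.    0.59] F [-0.4 -0.6 -0.9] grip 63.0 tilt [ 0.0001 -0.    ]
turn z total units -0.0 shift units [ 0.03  0.01 -0.04] max rows 1.0
time_s: 39.5
position: [0.427, 0.3157, 0.1924]
tcp_rot: [[-0.999, -0.051, 0.005], [-0.051, 0.999, 0.003], [-0.005, 0.003, -1.0]]
force: [-0.0, 0.4, 0.1]
grip_width: 0.936
t 39.5 pos [0.427  0.3157 0.1924] yaw 1.622 q [ 0.64  0.26 -0.1   1.2  -0.    0.59] F [-0.   0.4  0.1] grip 80.0 tilt [0.0047 0.0034]
turn z total units 0.73 shift units [-8.37 -1.81  2.9 ] max rows 9.0
```

View pics/s22.png

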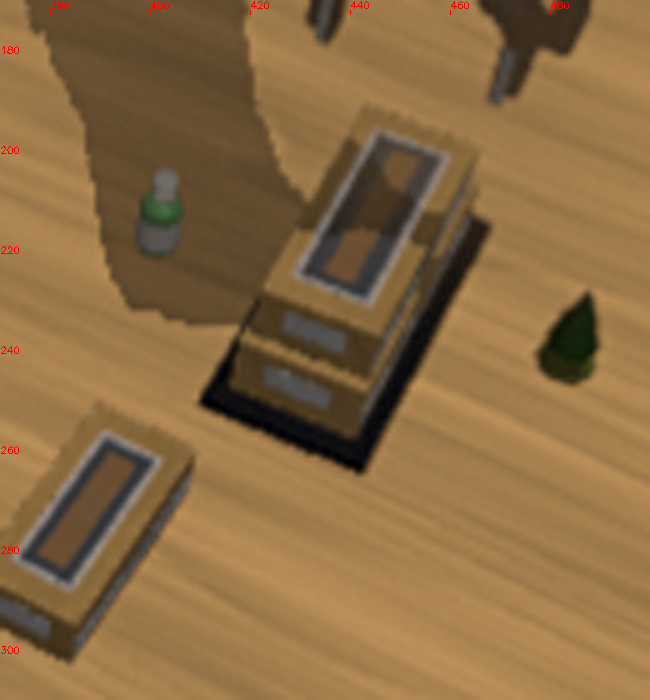

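View pics/t22.png

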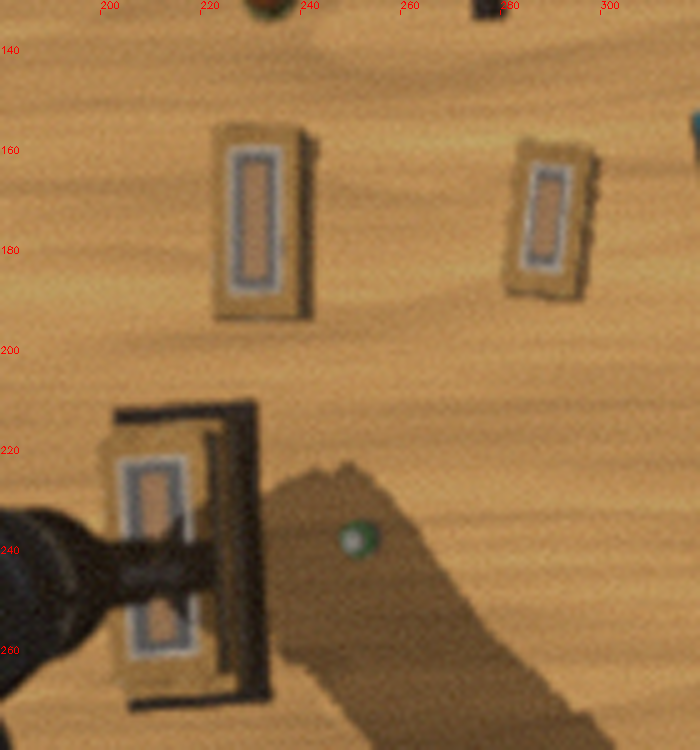

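```bash
python3 -m pendant '[[[0,0,0.73,0,0,0,82],[0,0,0,-0.93,-0.2,0,82],[0,0,0,-0.93,-0.2,0,82],[0,0,0,-0.93,-0.2,0,82],[0,0,0,-0.93,-0.2,0.3,82],[0,0,0,-0.93,-0.2,0.5,82],[0,0,0,-0.93,-0.2,0.5,82],[0,0,0,-0.93,-0.2,0.5,82],[0,0,0,-0.93,-0.2,0.5,82],[0,0,0,-0.93,-0.2,0.6,82],[0,0,0,0,0,0,82],[0,0,0,0,0,0,82]]]';python3 go.py .635 .2645 .016 1.545
python3 - <<'E'
from h import *
import pickle
s=grab("scene"); t=grab("top"); pickle.dump((t,s),open("f1.pkl","wb")); crop(t,190,140,60,140,5,"t23.png")
crop(s,350,170,130,140,5,"s23.png")
E
```

```text
time_s: 40.8
position: [0.6329, 0.2637, 0.1143]
tcp_rot: [[-1.0, 0.026, -0.003], [0.026, 1.0, -0.001], [0.003, -0.001, -1.0]]
force: [-0.8, 0.4, 0.5]
grip_width: 0.957
t 40.8 pos [0.6329 0.2637 0.1143] yaw 1.545 q [0.39 0.57 0.19 1.19 0.   0.42] F [-0.8  0.4  0.5] grip 81.7 tilt [-0.003  -0.0011]
turn z total units -0.0 shift units [-0.08  0.03  3.93] max rows 4.0
```

View pics/s23.png

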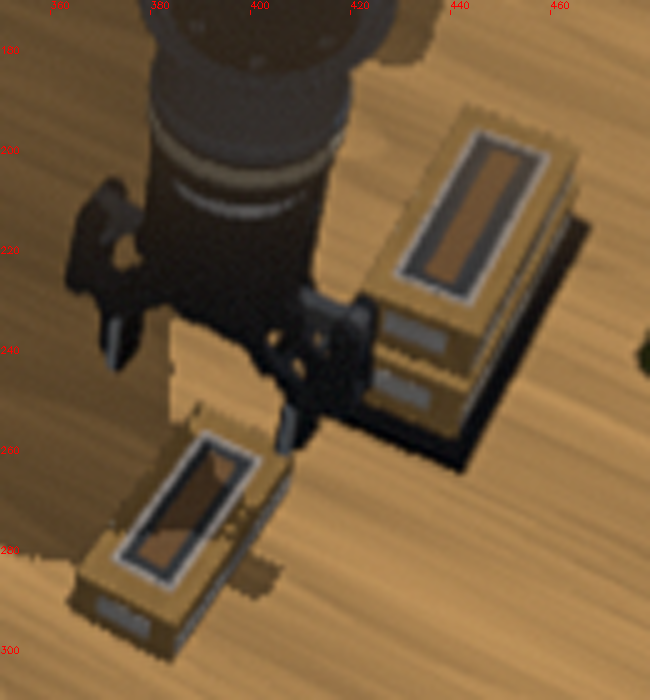

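View pics/t23.png

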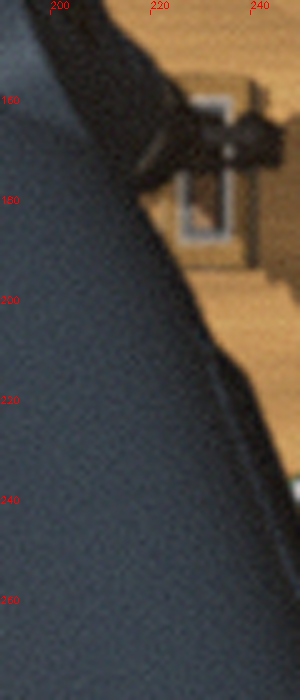

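```bash
python3 -m pendant '[[[0,0,0,-0.04,0.03,0.7,82],[0,0,0,0,0,0.7,82],[0,0,0,0,0,0.5,82],[0,0,0,0,0,0.4,82],[0,0,0,0,0,0.4,82],[0,0,0,0,0,0.3,82]]]'; python3 -m pendant '[[[0,0,0,0,0,0.3,82],[0,0,0,0,0,0.3,82],[0,0,0,0,0,0.2,82],[0,0,0,0,0,0.1,82],[0,0,0,0,0,0,82],[0,0,0,0,0,0,45],[0,0,0,0,0,0,45],[0,0,0,0,0,0,45],[0,0,0,0,0,0,45],[0,0,0,0,0,0,45],[0,0,0,0,0,0,45],[0,0,0,0,0,0,45],[0,0,0,0,0,0,45]]]'; python3 go.py .635 .2645 .016 1.545
python3 - <<'E'
from h import *
import pickle
t,s=pickle.load(open("f1.pkl","rb"))
from fit2 import L
D=.45
b=np.array([(445.5,236.5),(422.5,228),(442.5,191),(465.6,199.8)])-D
q=[(75,32,86),(75,-32,86),(-75,-32,86),(-75,32,86)]
r=least_squares(lambda p:(project(s,L(p,q))-b).ravel(),[.425,.315,.05]); print('caseL',r.x.round(4),r.fun.round(1))
E
```

```text
time_s: 41.5
position: [0.6346, 0.2651, 0.0406]
tcp_rot: [[-1.0, 0.025, 0.0], [0.025, 1.0, -0.0], [-0.0, -0.0, -1.0]]
force: [0.2, -0.4, 0.1]
grip_width: 0.958
time_s: 42.8
position: [0.6351, 0.2652, 0.0192]
tcp_rot: [[-1.0, 0.026, 0.001], [0.026, 1.0, 0.0], [-0.001, 0.0, -1.0]]
force: [0.3, 0.2, 6.4]
grip_width: 0.638
t 42.8 pos [0.6351 0.2652 0.0192] yaw 1.545 q [ 0.4   0.64  0.06  0.99 -0.    0.42] F [0.3 0.2 6.4] grip 54.5 tilt [0.001  0.0003]
turn z total units 0.0 shift units [ 0.   -0.03  0.13] max rows 1.0
key all [ 0.6668 -0.0769  0.2088] [ 0.2  0.5 -0.4  0.1  0.  -0.6 -0.1 -0.4 -0.1  0.3  0.   0.1  0.1 -0.8]
key top [ 0.6665 -0.0771  0.1762] [ 0.3  0.4 -0.2  0.4  0.1 -0.3 -0.2 -0.5]
key scene [ 0.667  -0.0767  0.2511] [ 0.1  0.2  0.   0.4 -0.1 -0.5]
house all [ 0.468  -0.1207  0.2218] [-0.3  0.  -0.1 -0.  -0.2  1.2 -0.4  0.3 -0.5  0.4 -0.1  0.1]
house top [ 0.4691 -0.1212  0.2173] [-0.1 -0.4  0.1 -0.4 -0.1  0.8]
house scene [ 0.4666 -0.1205  0.227 ] [-0.   0.  -0.1  0.2  0.2 -0.2]
tanker all [0.4703 0.116  0.0883] [-0.   0.3 -0.3 -0.1 -0.3  0.7 -0.3  0.2 -0.1 -0.3 -0.1  0.6  0.2  0.4]
tanker top [0.471  0.1158 0.081 ] [-0.1 -0.1  0.1 -0.5 -0.1  0.5  0.2  0.1]
tanker scene [0.4691 0.1159 0.0928] [ 0.2 -0.  -0.  -0.3 -0.2  0.4]
key rel ctrl 0.055 [ 0.67127263 -0.07955709  0.055     ] 0.031042173201477695 -0.0040549938689260975
key rel ctrl 0.085 [ 0.66651709 -0.07708175  0.085     ] 0.026793506511174008 -0.0007852264483370433
caseL [0.4274 0.3154 0.0551] [ 0.5  0.8 -0.8 -0.2  0.2 -0.1  0.1 -0.6]
```

```bash
python3 -m pendant '[[[0,0,0,0,0,-0.2,45],[0,0,0,0,0,-0.4,45],[0,0,0,0,0,-0.7,45],[0,0,0,0,0,-0.9,45],[0,0,0,0,0,-1,45],[0,0,0,0,0,-1,45],[0,0,0,0,0,-1,45],[0,0,0,0,0,-1,45],[0,0,0,0,0,-0.6,45],[0,0,0,0,0,0,45],[0,0,0,0,0,0,45]]]';python3 go.py .4255 .315 .15 1.622
python3 - <<'E'
from h import *
s=grab("scene"); t=grab("top"); crop(s,340,110,130,150,5,"s24.png")
E
```

```text
time_s: 43.9
position: [0.6345, 0.265, 0.1884]
tcp_rot: [[-1.0, 0.026, -0.0], [0.026, 1.0, -0.0], [0.0, -0.0, -1.0]]
force: [-0.9, -0.5, -2.1]
grip_width: 0.64
t 43.9 pos [0.6345 0.265  0.1884] yaw 1.545 q [ 0.4   0.54  0.33  1.36 -0.    0.42] F [-0.9 -0.5 -2.1] grip 54.7 tilt [-0.     -0.0001]
turn z total units -0.73 shift units [8.25 2.42 1.54] max rows 9.0
```

View pics/s24.png

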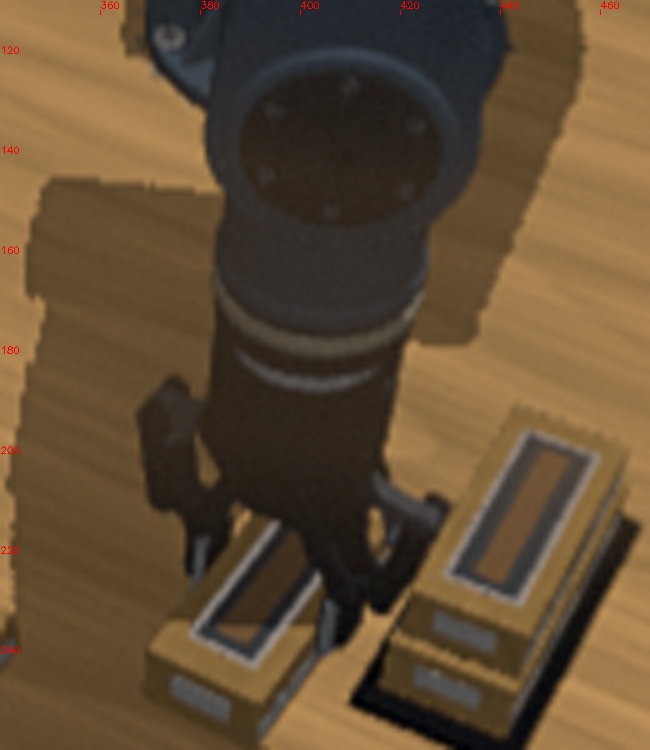

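```bash
python3 -m pendant '[[[0,0,-0.73,0,0,0,45],[0,0,0,0.9,0.27,0,45],[0,0,0,0.92,0.27,0,45],[0,0,0,0.92,0.27,0,45],[0,0,0,0.92,0.27,0,45],[0,0,0,0.92,0.27,0,45],[0,0,0,0.92,0.27,0.1,45],[0,0,0,0.92,0.27,0.3,45],[0,0,0,0.92,0.27,0.4,45],[0,0,0,0.92,0.27,0.4,45],[0,0,0,0,0,0.3,45],[0,0,0,0,0,0,45],[0,0,0,0,0,0,45]]]';python3 go.py .4255 .315 .1055 1.622
```

```text
time_s: 45.3
position: [0.4259, 0.3151, 0.1508]
tcp_rot: [[-0.999, -0.051, -0.0], [-0.051, 0.999, -0.0], [0.0, -0.0, -1.0]]
force: [0.6, -0.3, -1.1]
grip_width: 0.64
t 45.3 pos [0.4259 0.3151 0.1508] yaw 1.621 q [ 0.64  0.29 -0.17  1.11 -0.    0.59] F [ 0.6 -0.3 -1.1] grip 54.6 tilt [-0.0001 -0.0004]
turn z total units -0.01 shift units [ 0.02 -0.    1.81] max rows 2.0
```

```bash
python3 -m pendant '[[[0,0,0,0,0,0.4,45],[0,0,0,0,0,0.4,45],[0,0,0,0,0,0.4,45],[0,0,0,0,0,0.3,45],[0,0,0,0,0,0.2,45],[0,0,0,0,0,0.1,45],[0,0,0,0,0,0,45],[0,0,0,0,0,0,45]]]';python3 go.py .4255 .315 .1055 1.622
python3 - <<'E'
from h import *
s=grab("scene"); t=grab("top"); crop(s,380,110,130,150,5,"s25.png")
E
```

```text
time_s: 46.1
position: [0.4255, 0.3153, 0.1063]
tcp_rot: [[-0.999, -0.051, 0.0], [-0.051, 0.999, 0.0], [-0.0, 0.0, -1.0]]
force: [-0.4, -0.5, -1.4]
grip_width: 0.641
t 46.1 pos [0.4255 0.3153 0.1063] yaw 1.622 q [ 0.64  0.33 -0.25  1.   -0.    0.59] F [-0.4 -0.5 -1.4] grip 54.8 tilt [0.0003 0.0002]
turn z total units -0.0 shift units [ 0.   -0.01  0.03] max rows 1.0
```

View pics/s25.png

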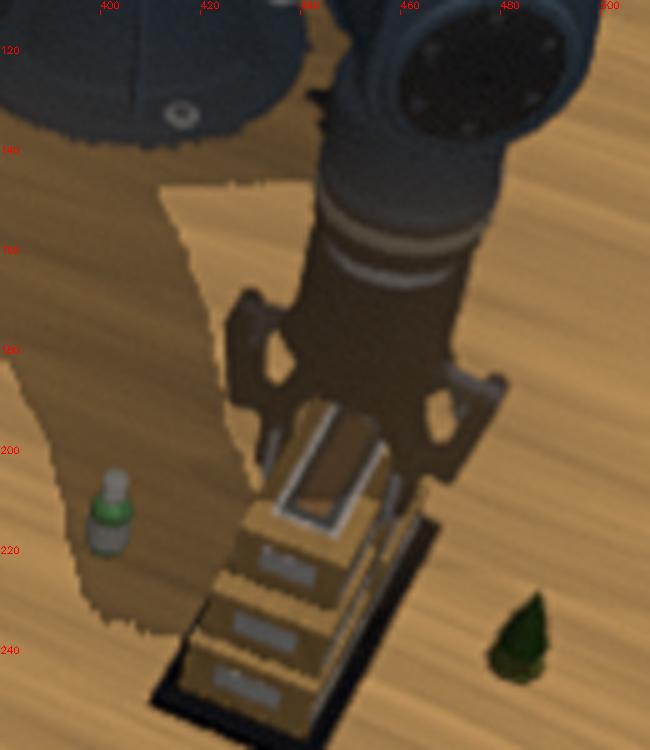

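```bash
python3 -m pendant '[[[0,0,0,0,0,0.03,45],[0,0,0,0,0,0,45],[0,0,0,0,0,0,56],[0,0,0,0,0,0,60],[0,0,0,0,0,0,66],[0,0,0,0,0,0,66],[0,0,0,0,0,0,66],[0,0,0,0,0,-0.3,66],[0,0,0,0,0,-0.6,66],[0,0,0,0,0,-1,66],[0,0,0,0,0,-1,66],[0,0,0,0,0,-1,72],[0,0,0,0,0,0,72]]]';python3 go.py .632 .0785 .12 1.423
python3 - <<'E'
from h import *
s=grab("scene"); t=grab("top"); crop(t,180,130,140,150,5,"t26.png")
crop(s,370,160,130,120,5,"s26.png")
E
```

```text
time_s: 47.5
position: [0.4267, 0.3162, 0.2066]
tcp_rot: [[-0.999, -0.051, 0.005], [-0.051, 0.999, 0.003], [-0.005, 0.003, -1.0]]
force: [1.1, 0.5, 0.3]
grip_width: 0.839
t 47.5 pos [0.4267 0.3162 0.2066] yaw 1.622 q [ 0.64  0.26 -0.07  1.24 -0.    0.59] F [1.1 0.5 0.3] grip 71.6 tilt [0.0047 0.0033]
turn z total units 1.9 shift units [-9.52 -8.2   3.46] max rows 10.0
```

View pics/s26.png

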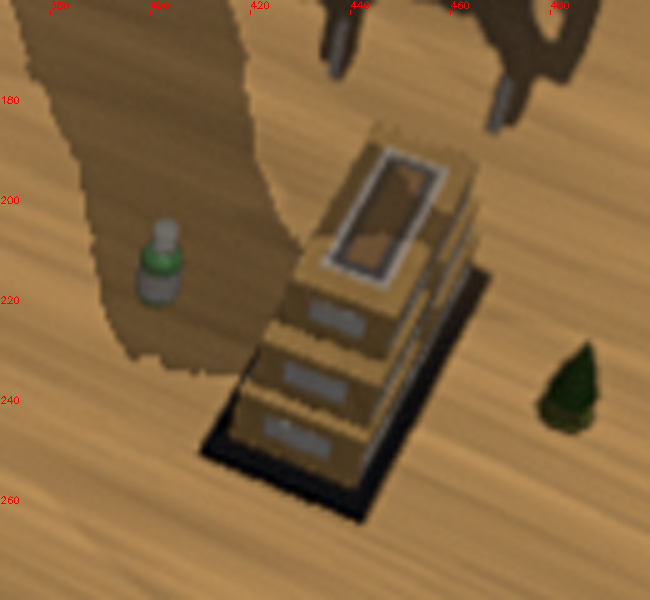

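View pics/t26.png

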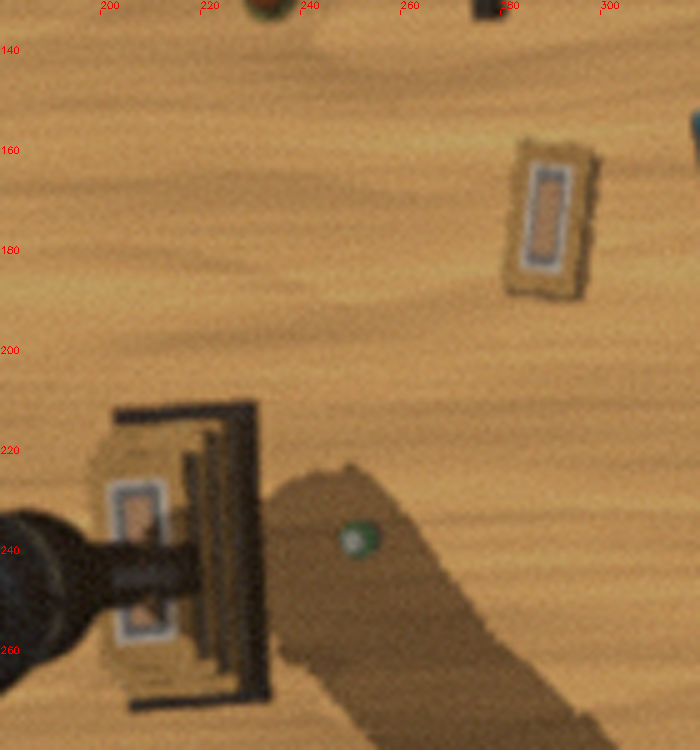

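```bash
python3 -m pendant '[[[0,0,0.95,0,0,0,70],[0,0,0.95,0,0,0,70],[0,0,0,-0.95,-0.82,0,70],[0,0,0,-0.95,-0.82,0,70],[0,0,0,-0.95,-0.82,0,70],[0,0,0,-0.95,-0.82,0.3,70],[0,0,0,-0.95,-0.82,0.4,70],[0,0,0,-0.95,-0.82,0.5,70],[0,0,0,-0.95,-0.82,0.6,70],[0,0,0,-0.95,-0.82,0.6,70],[0,0,0,-0.95,-0.82,0.6,70],[0,0,0,-0.95,-0.82,0.5,70],[0,0,0,0,0,0,70],[0,0,0,0,0,0,70]]]';python3 go.py .6325 .079 .0175 1.423
python3 - <<'E'
from h import *
s=grab("scene"); t=grab("top"); crop(t,250,130,100,100,5,"t27.png")
crop(s,280,160,130,120,5,"s27.png")
E
```

```text
time_s: 49.0
position: [0.6292, 0.0768, 0.1137]
tcp_rot: [[-0.989, 0.149, -0.003], [0.149, 0.989, -0.0], [0.003, -0.001, -1.0]]
force: [0.6, 0.2, 0.6]
grip_width: 0.819
t 49.0 pos [0.6292 0.0768 0.1137] yaw 1.421 q [0.12 0.49 0.04 1.12 0.   0.27] F [0.6 0.2 0.6] grip 70.0 tilt [-0.0031 -0.0002]
turn z total units -0.02 shift units [-0.12  0.11  3.85] max rows 4.0
```

View pics/s27.png

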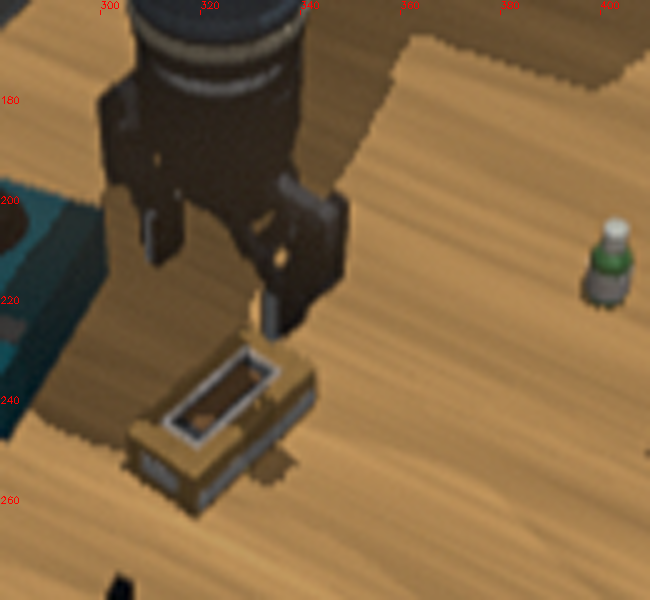

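```bash
python3 -m pendant '[[[0,0,0,-0.08,0.1,0.7,72],[0,0,0,0,0,0.7,72],[0,0,0,0,0,0.5,72],[0,0,0,0,0,0.4,72],[0,0,0,0,0,0.4,72],[0,0,0,0,0,0.3,72]]]'; python3 -m pendant '[[[0,0,0,0,0,0.3,72],[0,0,0,0,0,0.3,72],[0,0,0,0,0,0.2,72],[0,0,0,0,0,0.05,72],[0,0,0,0,0,0,72],[0,0,0,0,0,0,38],[0,0,0,0,0,0,38],[0,0,0,0,0,0,38],[0,0,0,0,0,0,38],[0,0,0,0,0,0,38],[0,0,0,0,0,0,38],[0,0,0,0,0,0,38],[0,0,0,0,0,0,38]]]'; python3 go.py .6325 .079 .0175 1.423
```

```text
time_s: 49.7
position: [0.6323, 0.0798, 0.0398]
tcp_rot: [[-0.989, 0.147, 0.0], [0.147, 0.989, -0.0], [-0.0, -0.0, -1.0]]
force: [0.8, -0.4, 0.6]
grip_width: 0.843
time_s: 51.0
position: [0.6328, 0.0796, 0.0197]
tcp_rot: [[-0.989, 0.148, 0.001], [0.148, 0.989, 0.0], [-0.001, 0.0, -1.0]]
force: [-0.2, 0.3, 4.7]
grip_width: 0.552
t 51.0 pos [0.6328 0.0796 0.0197] yaw 1.423 q [ 0.13  0.57 -0.09  0.92 -0.    0.27] F [-0.2  0.3  4.7] grip 47.1 tilt [0.0011 0.    ]
turn z total units -0.0 shift units [ 0.01 -0.03  0.09] max rows 1.0
```

```bash
python3 -m pendant '[[[0,0,0,0,0,-0.2,38],[0,0,0,0,0,-0.4,38],[0,0,0,0,0,-0.7,38],[0,0,0,0,0,-0.9,38],[0,0,0,0,0,-1,38],[0,0,0,0,0,-1,38],[0,0,0,0,0,-1,38],[0,0,0,0,0,-1,38],[0,0,0,0,0,-1,38],[0,0,0,0,0,-0.8,38],[0,0,-0.95,0,0,0,38],[0,0,-0.95,0,0,0,38],[0,0,0,0,0,0,38],[0,0,0,0,0,0,38]]]';python3 go.py .4255 .315 .2 1.622
python3 - <<'E'
from h import *
s=grab("scene"); crop(s,280,100,130,150,5,"s28.png")
E
```

```text
time_s: 52.4
position: [0.6322, 0.0796, 0.2193]
tcp_rot: [[-0.999, -0.048, -0.0], [-0.048, 0.999, -0.0], [0.0, -0.0, -1.0]]
force: [-0.5, -0.4, -1.8]
grip_width: 0.547
t 52.4 pos [0.6322 0.0796 0.2193] yaw 1.619 q [ 0.13  0.44  0.24  1.37 -0.    0.08] F [-0.5 -0.4 -1.8] grip 46.7 tilt [-0.0002 -0.0001]
turn z total units -0.03 shift units [7.77 9.83 0.77] max rows 10.0
```

View pics/s28.png

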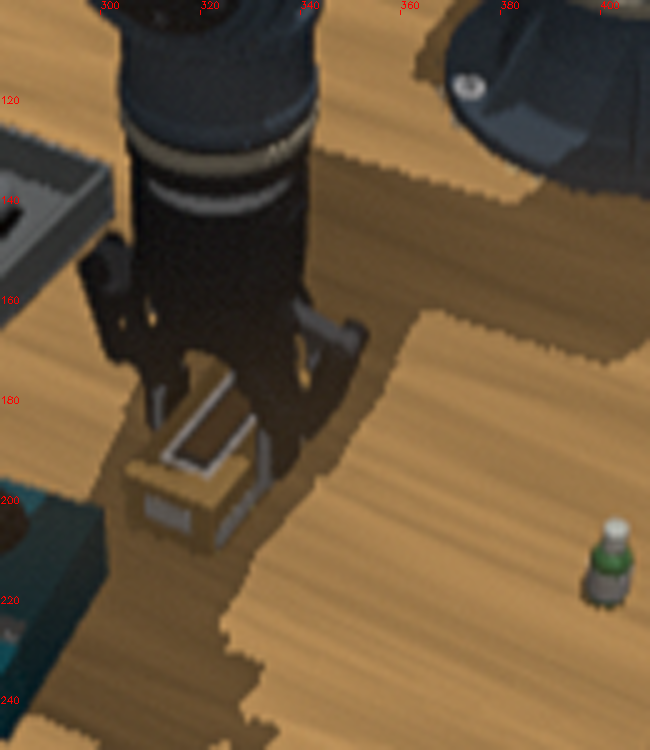

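```bash
python3 -m pendant '[[[0,0,-0.03,0.78,0.98,0,38],[0,0,0,0.78,0.98,0,38],[0,0,0,0.78,0.98,0,38],[0,0,0,0.78,0.98,0,38],[0,0,0,0.78,0.98,0,38],[0,0,0,0.78,0.98,0,38],[0,0,0,0.78,0.98,0,38],[0,0,0,0.77,0.98,0,38],[0,0,0,0.77,0.98,0.1,38],[0,0,0,0.77,1,0.2,38],[0,0,0,0,0,0.3,38],[0,0,0,0,0,0.3,38],[0,0,0,0,0,0,38],[0,0,0,0,0,0,38]]]';python3 go.py .4255 .315 .142 1.622
```

```text
time_s: 53.85
position: [0.4257, 0.3136, 0.1964]
tcp_rot: [[-0.999, -0.052, -0.0], [-0.052, 0.999, -0.001], [0.0, -0.001, -1.0]]
force: [0.3, -0.4, -1.7]
grip_width: 0.552
t 53.9 pos [0.4257 0.3136 0.1964] yaw 1.623 q [ 0.64  0.26 -0.09  1.22 -0.    0.58] F [ 0.3 -0.4 -1.7] grip 47.2 tilt [-0.0004 -0.0005]
turn z total units 0.01 shift units [0.   0.06 2.18] max rows 3.0
```

```bash
python3 -m pendant '[[[0,0,0,0,0.05,0.5,38],[0,0,0,0,0,0.5,38],[0,0,0,0,0,0.5,38],[0,0,0,0,0,0.35,38],[0,0,0,0,0,0.2,38],[0,0,0,0,0,0.1,38],[0,0,0,0,0,0,38],[0,0,0,0,0,0,38]]]';python3 go.py .4255 .315 .142 1.622
python3 - <<'E'
from h import *
s=grab("scene"); t=grab("top"); crop(s,380,100,130,150,5,"s29.png")
E
```

```text
time_s: 54.65
position: [0.4254, 0.3157, 0.1432]
tcp_rot: [[-0.999, -0.054, 0.001], [-0.054, 0.999, 0.0], [-0.001, 0.0, -1.0]]
force: [-0.1, -0.0, -1.8]
grip_width: 0.547
t 54.6 pos [0.4254 0.3157 0.1432] yaw 1.625 q [ 0.64  0.3  -0.19  1.09 -0.    0.58] F [-0.1 -0.  -1.8] grip 46.7 tilt [0.0005 0.0003]
turn z total units 0.03 shift units [-0.   -0.03  0.05] max rows 1.0
```

View pics/s29.png

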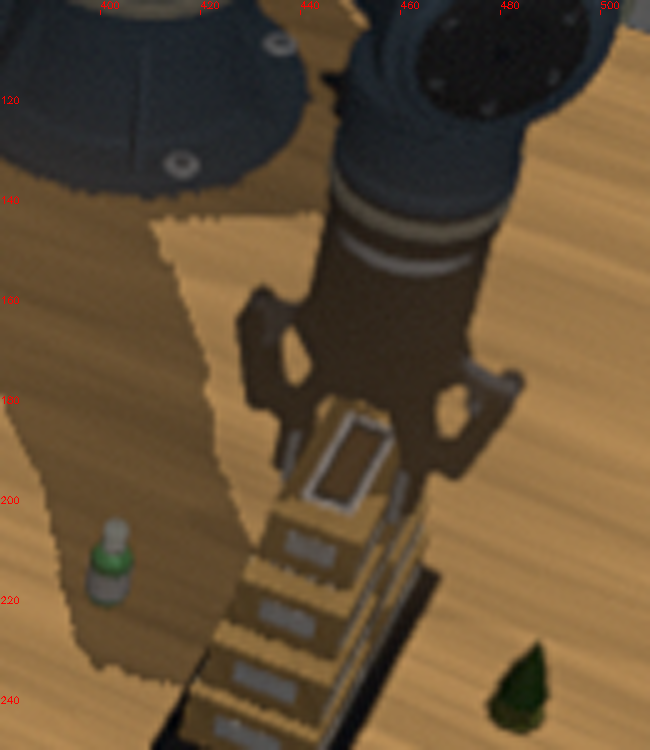

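Aligned over the stack. Releasing and retreating away from the work, towards the base's left.

```bash
python3 -m pendant '[[[0,0,0,0,0,0.04,38],[0,0,0,0,0,0,38],[0,0,0,0,0,0,48],[0,0,0,0,0,0,52],[0,0,0,0,0,0,58],[0,0,0,0,0,0,58],[0,0,0,0,0,0,58],[0,0,0,0,0,-0.3,58],[0,0,0,0,0,-0.6,58],[0,0,0,0,0,-1,58],[0,0,0,0,0,-1,58],[0,0,0,0,0,-1,58],[0,0,0,0.7,0.7,0,58],[0,0,0,0.7,1,0,58],[0,0,0,0.7,1,0,58],[0,0,0,0.7,1,0,58],[0,0,0,0.7,1,0,58],[0,0,0,0.5,1,0,58],[0,0,0,0.5,1,0,58]]]'; python3 -m pendant '[[[0,0,0,0.5,1,0,58],[0,0,0,0,0,0,58],[0,0,0,0,0,0,58]]]'
python3 - <<'E'
from h import *
import pickle
s=grab("scene"); t=grab("top"); pickle.dump((t,s),open("f2.pkl","wb"))
cv2.imwrite("pics/sfull.png",s["color"]); cv2.imwrite("pics/tfull.png",t["color"])
crop(s,380,160,110,120,6,"s30.png");crop(t,180,190,80,90,7,"t30.png"); crop(s,200,100,120,80,6,"s31.png");crop(t,370,200,100,90,7,"t31.png")
E
```

```text
time_s: 56.65
position: [0.3029, 0.4777, 0.24]
tcp_rot: [[-0.999, -0.054, 0.0], [-0.054, 0.999, 0.0], [-0.0, 0.0, -1.0]]
force: [0.8, 0.1, -1.0]
grip_width: 0.679
time_s: 56.95
position: [0.2896, 0.5011, 0.2394]
tcp_rot: [[-0.998, -0.055, 0.0], [-0.055, 0.998, -0.0], [0.0, -0.0, -1.0]]
force: [0.5, -0.2, 0.4]
grip_width: 0.682
```

View pics/sfull.png

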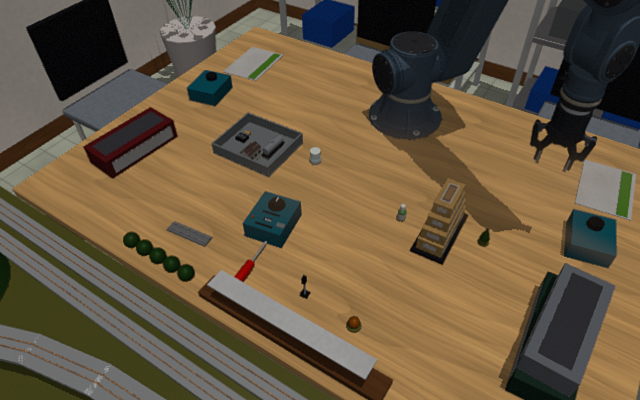

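View pics/tfull.png

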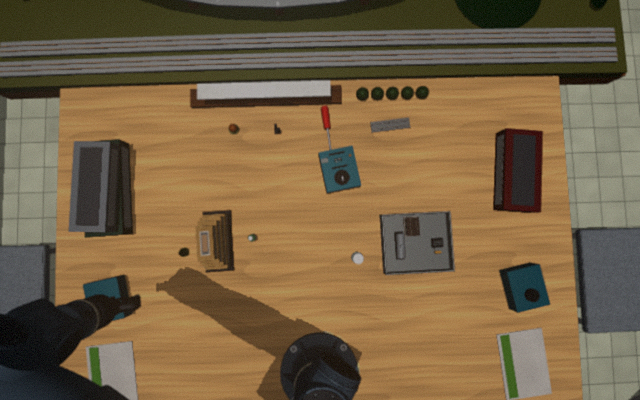

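View pics/s30.png

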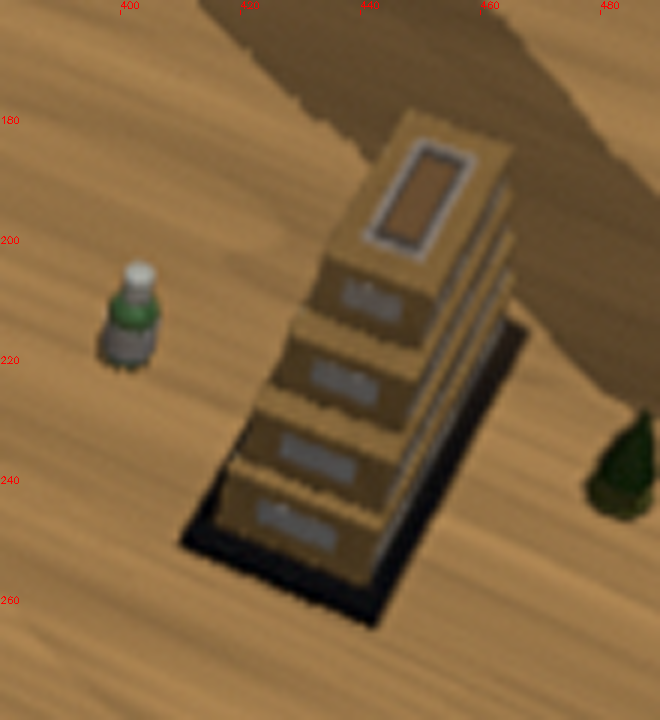

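View pics/t30.png

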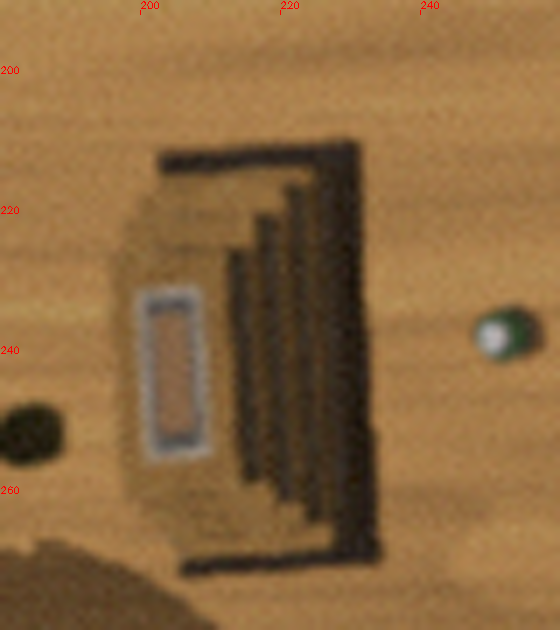

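View pics/s31.png

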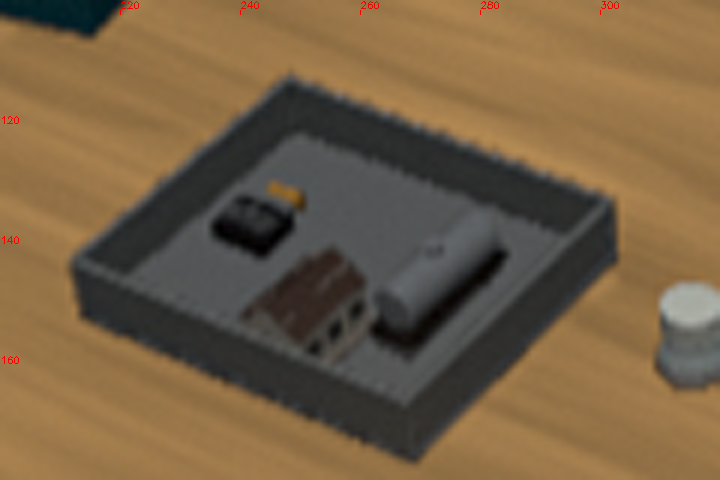

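View pics/t31.png

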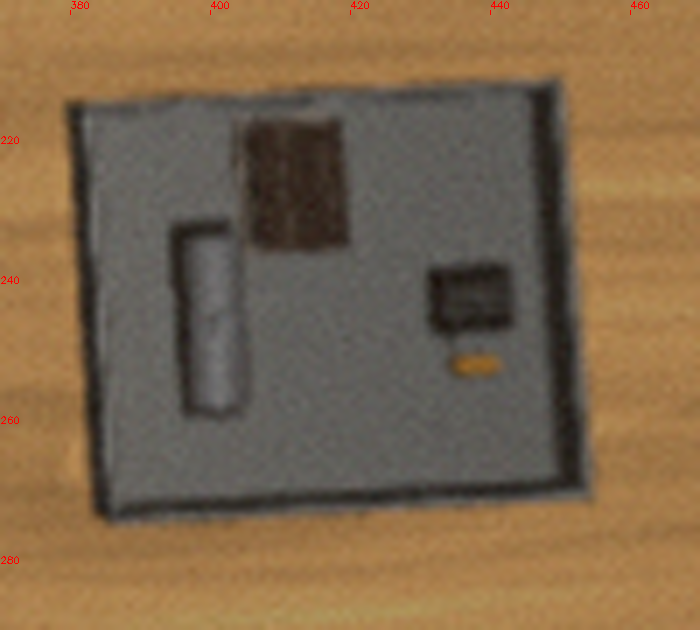

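Run:
```python
from h import *
import pickle
t,s=pickle.load(open("f2.pkl","rb"))
def L(p,pts):
    c,sn=np.cos(p[2]),np.sin(p[2]); pts=np.array(pts)/1e3
    return np.c_[pts[:,0]*c-pts[:,1]*sn+p[0],pts[:,0]*sn+pts[:,1]*c+p[1],pts[:,2]]
b=np.array([(453,208.7),(434.7,202.5),(448.3,178.3),(465.5,185)])-.45
q=[(49,24,158),(49,-24,158),(-49,-24,158),(-49,24,158)]
r=least_squares(lambda p:(project(s,L(p,q))-b).ravel(),[.425,.315,.05]); print('S scene',r.x.round(4),r.fun.round(1))
# tops in top view: window centre of S
print('S window centre top',atz(t,(174/7+180)-.45,(374/7+190)-.45,.158))
# overlay predicted boxes at base pose
im={}
for n,f in(('t',t),('s',s)):
    x0,y0,w,h,k=(180,190,80,90,7) if n=='t' else (380,160,110,120,6)
    c=cv2.resize(f["color"][y0:y0+h,x0:x0+w],None,fx=k,fy=k,interpolation=cv2.INTER_CUBIC)
    for lx,ly,z in((170,70,50),(150,64,86),(124,56,122),(98,48,158)):
        P=L([.4255,.315,.051],[(lx/2,ly/2,z),(lx/2,-ly/2,z),(-lx/2,-ly/2,z),(-lx/2,ly/2,z)])
        cv2.polylines(c,[(((project(f,P)+.5-[x0,y0])*k).astype(int))],True,(0,255,0),1)
    cv2.imwrite(f"pics/ov_{n}.png",c); im[n]=c
h=max(i.shape[0] for i in im.values()); cv2.imwrite("pics/ov.png",cv2.resize(np.hstack([cv2.copyMakeBorder(i,0,h-i.shape[0],0,0,0) for i in im.values()]),None,fx=.64,fy=.64))
t0,s0=pickle.load(open("f0.pkl","rb"))
```

```text
S scene [0.4251 0.318  0.0591] [ 0.2  0.7 -0.5 -0.1 -0.4 -0.2  0.7 -0.6]
S window centre top [0.42577764 0.31622709 0.158     ]
```

View pics/ov.png

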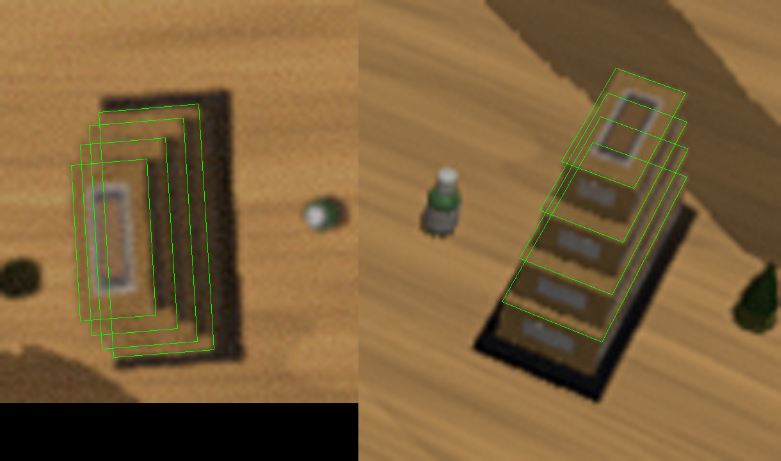

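The outlines predicted from the base pose match the stack in both views to within about 3 mm. The tray contents are upright and the robot is clear, so I'm handing in.

```bash
python3 -c "
from station import env
print(env.close_job())"
```

```text
the job is handed in; nothing more can be done
None
```

The job is handed in, with every part of the task done at about 57 s of the 210 s allowed. `close_job()` gives no verdict.

- **Key:** I pulled it straight up out of the socket first, then set it in the grey tray, where it lies flat.
- **Models:** the house and the tank wagon stand upright on the tray floor; there was no railcar. The tank wagon shifted a few centimetres inside the tray while I was fetching the large case. It stayed upright in the tray, so I left it.
- **Cases:** the large, medium and small cases are stacked in that order on the bottom case. In the last pictures the small top case measures about 3 mm or less off centre and 0.01 rad off in angle. The large case, measured after it was placed, was within 1 mm. I checked the medium case by eye, against the outline expected from the bottom case.
- **Bystanders:** all five look unmoved in the last pictures, judged by eye.
- **Robot:** the gripper is clear of everything, and no force reading I saw between moves went above about 7 N.

The two cameras disagreed by up to about 4 mm on some starting positions. That is within the tolerances, and no check failed.

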